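Ease the bonsai lift down for the domino game

ROBOT

A 6-joint arm with a two-finger parallel gripper is mounted at the origin on the work surface. World frame = base frame: x ahead of the robot, y to its left, z up, the work surface at z = 0. Lengths are in m, angles in degrees, forces in N, time in s.
With the tool pointing down it reaches from about 0.25 to 0.725 m from the base axis. Payload 9.7 kg.
Tool frame: the origin (TCP) lies at the very end of the fingers, on their centre line; the grasp point (between the pads) lies 19 mm behind it; z points along the fingers, y is the direction in which the jaws open and shut (so a half turn about z gives the same grasp; the last joint's range is limited). The gripper opens to 85 mm and grips with 20 to 120 N. Pads are 22 mm wide; open, the fingers measure 114 mm over their backs; the gripper's body (76 mm by 85 mm) begins 54 mm behind the grasp point. The pads swing forward as they close: fully open they stand 13 mm farther back than shut.
Start: joints at [-77.292, 4.979, 10.078, 95.1, 0, 90], TCP at [0.121, -0.537, 0.196] pointing down, gripper open.
Joint ranges: [-179.16, 179.16], [-48.56, 103.87], [-65.8, 70.77], [-126.05, 130.52], [-82.76, 87.17], [-180, 180]. Speed limits (degrees/s): [127.2, 127.2, 147.25, 180, 180, 180].

INTERFACE

Orientations are given as [roll, pitch, yaw] about the fixed x, y, z axes, in that order (R = Rz(yaw) Ry(pitch) Rx(roll)).
In Python, from workcell import bot gives the robot as it stands.
- The arm moves only by the shell command python3 -m pendant 'ROWS' [FORCE]. ROWS is JSON, a list that holds one entry, the list of rows, each a list of 7 numbers: the shift along the tool's x, y, z in cm, then the turn, a rotation vector about the tool's x, y, z in rad, then the opening in per cent of the stroke, from 0 (shut) to 100 (fully open). In form: [[[dx, dy, dz, ax, ay, az, gripper], ...]]. A call has 1 to 5 rows; each row shifts and turns the pose as measured when the row begins, along the tool's axes as they then stand; what a row does not reach is not made up. A row lasts 1/12 s, in which the tool goes at most 41.7 mm and 7.16 degrees, less where a joint would pass 70% of its speed; a pose out of reach is approached as far as the arm can. A call with a gripper value outside its range is refused whole. The fingers move at their own pace and stop on an object; FORCE is the grip in N (left out, the last holds). Time passes only in rows, so rows that do not move let the fingers close. It gives the time, the measured TCP pose, the force and the opening at its end, in the units of the state.
- bot.get_obs(): the state, without advancing time (a new reading comes with each control period).
- bot.camera(name): name is "scene" or "top" or "wrist"; returns the picture (480x640x3 uint8, red, green, blue); there is no depth.
- bot.get_calibration(name): a dict with "intrinsics" (3x3 intrinsics, pixels), "pose" (4x4, takes a point from camera to world coordinates); the wrist camera has in their place "T_tool_cam" (4x4, takes a point from camera to tool coordinates, whose origin is the TCP and whose axes are the flange's). Camera axes: x right, y down, z forward; pixel columns grow to the right and rows downward; lengths in m; the calibration is good to about 2 mm. A picture is of the moment at which its call begins: read the wrist's pose just before it. get_calibration takes no time and is no camera call.
- bot.job_done(): hands the job in, once; it reports no verdict.
Trained networks look in the newest picture that a camera, given by its name, has taken for a name from the list of things; names that differ only in an ending like _2 or _b are one class to them, and where a whole thing is asked for, a point or a joint stands for the part that bears it (a point fixed in the world has none). Each returns a list of dicts, best first, with "confidence" (0 to 1); they miss things now and then, are a little off and sometimes report something else, mostly with a low value. They report only what shows in the picture. A call takes as long as a camera call.
- bot.masks_of(camera, thing): "pixels" (480x640 bool, what is visible of it) and "extent" ([left, top, right, bottom] in pixels, round what is visible of it).
- bot.mark_of(camera, thing): "uv" ([column, row] in pixels: a listed point, or the origin of a listed thing).
The state is a dict: "time": time; "q": joint angles; "qd": joint speeds; "joint_efforts": joint torques, N m; "ee_pos": TCP position; "tcp_rot": TCP orientation; "wrist_force": force on the tool from outside, world axes, zero at the start; "torque": the same for the moment, N m; "opening": finger opening in m.
Only numpy, scipy, OpenCV 4.12 (cv2) and the standard library are available. Lean on these libraries where they do the work, as an engineer would, in place of code of your own. Each camera call takes 0.05 s, during which the arm holds its last target. There are 200 camera calls.

TASK

The bonsai was jacked up for pruning and now the players want to see one another across the table. Crack the lift's release valve open, by pressing down the red ball of its tommy bar, just far enough for the ram to sink slowly and steadily (a centimetre or two a second, never a drop) until the platform is fully down, then nip the valve firmly shut again with the black ball without straining the bar. Keep off the bonsai and its platform, leave the other things on the table where they are, and let go at the end.

Things in the scene. Friction and masses are not known exactly. Their poses are not given: they have to be found in the camera images.
- ram (a joint): How far the lift's chrome ram (carries the round platform and the bonsai) has sunk, m: 0 to 0.012 at the start, 0.070 when fully down on its stop. It sinks by the weight on it, only past the valve's cracking point (before that it may settle a mm or so), then 1 to 2 mm/s faster per further 0.01 rad. Over 30 mm/s is a drop, so barely 0.1 rad past that point is usable; 10 to 20 mm/s is good.
- valve (a joint): Turn of the release valve, rad: 0 is shut on its seat (as at the start), up to 1.6 open. The red ball goes down to open, the black ball down to shut. The cracking point, where the ram begins to sink and keeps sinking, lies between 0.2 and 0.95 rad and differs each time (oil, wear, weight): find it by opening slowly while watching the ram. The screw stays where it is left.
- red_ball (a point): Centre of the red ball knob (20 mm across) on the opening end of the tommy bar, 50 mm from the spindle axis. The bar is 8 mm thick and turns in the upright plane square to the level spindle; when shut it slopes up to the red ball by 0.13 to 0.47 rad. It turns under 2 to 8 N on a ball: press from above with shut fingertips, on the ball or just outside it.
- black_ball (a point): Centre of the black ball knob (20 mm across) on the shutting end of the bar, 50 mm from the spindle axis, opposite the red one; it rises as the valve opens. On its seat the valve stops with little give (about 1 mm at the ball for 20 N): nip it shut with some 12 to 15 N down on this ball (under 8 N leaves it weeping); over 25 N on the bar strains it.
- valve_axis (a point): Point on the valve spindle's axis between the two balls, 60 mm above the table, fixed to the lift. x points from here level along the spindle towards the jack, y level along the plane in which the bar turns, on the red ball's side, z up. 24 mm along x begins a bearing block 18 by 30 mm, 74 mm tall; the jack's ram axis lies 155 mm along x.
- platform (a point): Centre of the upper face of the lift's round platform (156 mm across, 12 mm thick), on the ram axis. 131 mm above the table when fully down. Do not touch it.
- lift: The lift: a red bottle jack (body 72 mm across, 110 mm tall) with a side pump on a grey steel foot plate 245 by 170 by 10 mm. Heavy, does not move. Origin on the table under the ram axis; its x axis points away from the valve, y towards the side of the red ball, z up.
- bonsai: Little bonsai in a shallow blue pot 94 by 124 mm, 165 mm tall over all, 1.5 to 2.7 kg, standing loose on the platform. Origin at the centre of the pot's underside, z up. It must ride down upright and untouched.
- tumbler: Empty glass tumbler, 72 mm across, 100 mm tall, standing on the table. Origin at the centre of its underside. Leave alone.
- saucer: White ceramic saucer, 144 mm across, 20 mm tall, on the table. Origin at the centre of its underside. Leave alone.
- timer: Round chrome press-button game timer, 80 mm across, 61 mm tall, on the table. Origin at the centre of its underside. Leave alone.
- spoon: Steel spoon, 170 mm long, lying on the table. Leave alone.
- domino_box: Open black wooden domino box 90 by 190 by 50 mm, its flap hinged up at the far side, on the table. Origin at the centre of its underside. Leave alone.

How it is judged (in metres and radians):
On the way, in this order (a step that is already met when the one before it is completed fails the run):
1. with the valve cracked open, the ram is on its way down (sunk more than 20 mm, valve turned more than 0.2 rad) (value of joint ram above 0.02 m and value of joint valve above 0.2 rad), for 0.05 s.
2. the ram is fully down (within 2 mm of its stop) (value of joint ram above 0.068 m), for 0.2 s.
3. the valve is nipped shut on its seat: within 0.03 rad of shut while pressed with more than 8 N (value of joint valve below 0.03 rad and contact force between anything else and valve above 8 N), for 0.03 s.
At the end, for the whole second after the job is handed in: The ram is fully down (within 2 mm), the valve has been nipped with 8 to 25 N and is still shut (within 0.06 rad of its seat), and the bonsai stands upright and still on the platform, within 20 mm of its centre (value of joint ram above 0.068 m and value of joint valve below 0.06 rad and angle between bonsai's own z axis and vertical below 0.08 rad and horizontal distance between bonsai and platform below 0.02 m and linear speed of bonsai below 0.02 m/s); the robot touches nothing.
It fails at once if the ram sinks faster than 30 mm/s (velocity of joint ram above 0.03 m/s).
It fails at once if the valve's bar is strained with more than 25 N (contact force between anything else and valve above 25 N).
It fails at once if the robot touches the bonsai or its platform (more than 1 N) (contact force between any of the fingers, the arm and bonsai above 1 N or contact force between any of the fingers, the arm and ram above 1 N).
It fails at once if a bystander is shifted by more than 15 mm (distance of any of tumbler, saucer, timer, spoon from where it was at the start of the episode above 0.015 m).
It also fails if it takes over 70 s, if anything falls off the work surface, if the arm or the gripper's body presses on something with over 40 N, if the wrist force passes 120 N, or if a joint passes its speed limit or range.

## Working session

There is one attempt and no reset: what is moved stays moved. The work goes in short steps, Python scripts to look and compute and a shell command to move; the robot and the scene stay as the last step left them, time stands still between calls to the robot, and variables do not carry over. Pictures are saved under pics/ and viewed, about 8 in all and at most 12, crops included, and the job is handed in when it is done.

```bash
mkdir -p pics; ls; cat > h.py <<'E'
import numpy as np,cv2
from workcell import bot
from scipy.spatial.transform import Rotation as Ro
def cal(c,o=None):
    k=bot.get_calibration(c);K=np.array(k["intrinsics"])
    if c=="wrist":
        o=o or bot.get_obs();T=np.eye(4);T[:3,:3]=Ro.from_euler('xyz',o["tcp_rot"],degrees=True).as_matrix();T[:3,3]=o["ee_pos"]
        return K,T@np.array(k["T_tool_cam"])
    return K,np.array(k["pose"])
def ray(c,uv,o=None):
    K,P=cal(c,o);d=P[:3,:3]@np.linalg.solve(K,[uv[0],uv[1],1]);return P[:3,3],d/np.linalg.norm(d)
def proj(c,X,o=None):
    K,P=cal(c,o);x=K@(P[:3,:3].T@(np.array(X)-P[:3,3]));return x[:2]/x[2]
def atz(c,uv,z):
    p,d=ray(c,uv);return p+d*(z-p[2])/d[2]
def tri(rays):
    A=0;b=0
    for p,d in rays:
        M=np.eye(3)-np.outer(d,d);A=A+M;b=b+M@p
    X=np.linalg.solve(A,b);return X,[np.linalg.norm((np.eye(3)-np.outer(d,d))@(X-p)) for p,d in rays]
def save(im,n): cv2.imwrite(f"pics/{n}.png",im[:,:,::-1])
E
python3 - <<'E'
from h import *
for c in("scene","top","wrist"):
    im=bot.camera(c);save(im,c+"0")
    for t in("red_ball","black_ball","valve_axis","platform","lift","tumbler","saucer","timer","bonsai","domino_box","spoon"):
        if c=="wrist" and t not in("red_ball","black_ball","valve_axis"):continue
        m=bot.mark_of(c,t);print(c,t,[(np.round(q["uv"],1).tolist(),round(q["confidence"],2)) for q in m[:2]])
print(bot.get_obs())
a=cv2.imread("pics/scene0.png");b=cv2.imread("pics/top0.png")
cv2.imwrite("pics/both.png",cv2.resize(np.hstack([a,b]),(800,300)))
E
```

```text
pics
scene red_ball [([156.5, 239.6], 0.53)]
scene black_ball [([361.5, 268.2], 0.53), ([188.0, 267.3], 0.49)]
scene valve_axis [([175.1, 254.4], 0.6)]
scene platform [([198.4, 179.2], 0.89)]
scene lift []
scene tumbler [([344.0, 315.9], 0.84)]
scene saucer [([360.6, 267.1], 0.98)]
scene timer [([369.6, 234.9], 0.79), ([208.3, 228.5], 0.24)]
scene bonsai [([197.5, 174.2], 0.56)]
scene domino_box [([458.4, 297.8], 0.82), ([198.5, 176.3], 0.48)]
scene spoon [([406.8, 289.4], 0.67)]
top red_ball [([511.6, 211.5], 0.63)]
top black_ball []
top valve_axis [([483.4, 207.2], 0.94)]
top platform []
top lift [([460.5, 281.3], 0.91), ([199.4, 262.5], 0.59)]
top tumbler [([264.1, 207.5], 0.6)]
top saucer [([257.5, 274.7], 0.89)]
top timer [([256.2, 331.4], 0.82)]
top bonsai [([499.6, 279.4], 0.56)]
top domino_box [([137.6, 266.2], 0.96), ([510.3, 209.2], 0.25)]
top spoon [([204.3, 260.9], 0.75)]
wrist red_ball []
wrist black_ball []
wrist valve_axis []
{'time': 1.4, 'q': array([-7.72922763e+01,  4.97940246e+00,  1.00783538e+01,  9.50985050e+01,
        9.91800745e-04,  8.99984274e+01]), 'qd': array([ 0.00250646,  0.03449331,  0.07112418,  0.05293793, -0.12444741,
       -0.1251168 ]), 'joint_efforts': array([-8.20497025e-04, -5.20107758e+01,  4.64848137e+01,  2.08825382e-03,
       -5.86112219e-05, -5.13217842e-06]), 'ee_pos': array([ 0.12099443, -0.53653215,  0.19578057]), 'tcp_rot': array([ 1.79999554e+02, -9.91788493e-04,  1.27092963e+01]), 'wrist_force': array([ 0.02618582, -0.019267  , -0.04467088]), 'torque': array([ 0.04113417, -0.08113047, -0.05576911]), 'opening': 0.0853950033312521}
```

View pics/scene0.png

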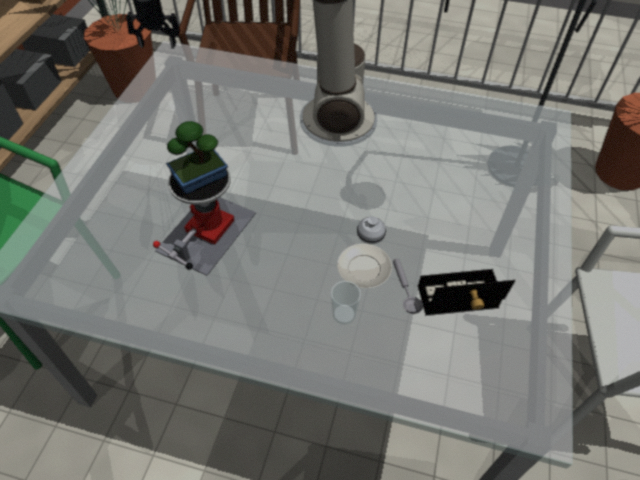

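View pics/top0.png

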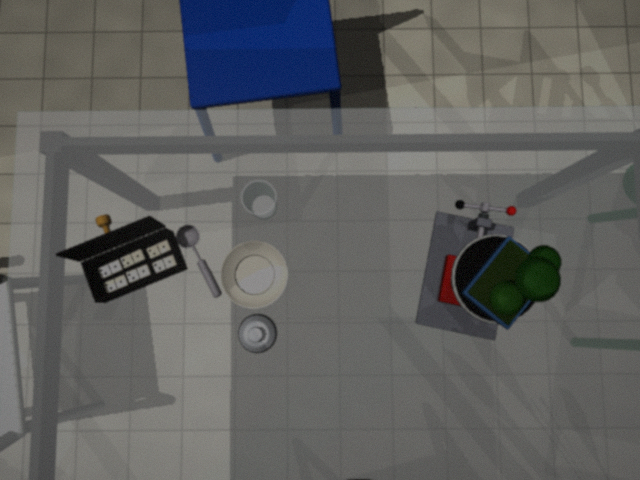

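The scene view shows the red ball at (156,243) and the black at (189,267). The top view shows red at (511,211) and black at (460,204), with the valve at (483,207). The bonsai overhangs away from the bar.

```bash
python3 - <<'E'
from h import *
for n,s,t in(("red",(156.3,241.5),(511.5,211)),("black",(188.5,267),(460,204)),("axis",(175.1,254.4),(483.4,207.2))):
    X,e=tri([ray("scene",s),ray("top",t)]);print(n,X.round(4),np.round(e,4), "top@0.06",atz("top",t,.06).round(4))
print("lift",atz("top",(460.5,281.3),0).round(4), "plat scene",atz("scene",(198.4,179.2),.19).round(3))
for t,uv in dict(tumbler=(264.1,207.5),saucer=(257.5,274.7),timer=(256,331),dom=(137,266)).items(): print(t,atz("top",uv,0).round(3))
print(proj("scene",[0,0,0]),proj("top",[0,0,0]),proj("scene",[.121,-.537,.196]),cal("top")[1].round(2))
E
```

```text
red [ 0.6966 -0.3043  0.0855] [0.0009 0.0009] top@0.06 [ 0.7011 -0.3137  0.06  ]
black [ 0.7204 -0.2153  0.0399] [0.0002 0.0002] top@0.06 [ 0.7164 -0.2093  0.06  ]
axis [ 0.7082 -0.2538  0.0648] [0.0012 0.0012] top@0.06 [ 0.7094 -0.2568  0.06  ]
lift [ 0.5608 -0.2221  0.    ] plat scene [ 0.552 -0.232  0.19 ]
tumbler [0.724 0.198 0.   ]
saucer [0.578 0.212 0.   ]
timer [0.458 0.214 0.   ]
dom [0.598 0.472 0.   ]
[337.88960894 117.26346397] [360.7373654  560.57263695] [160.96679791  60.40998531] [[-0.01 -0.99  0.11  0.52]
 [-1.    0.01  0.01  0.09]
 [-0.01 -0.11 -0.99  1.05]
 [ 0.    0.    0.    1.  ]]
```

```bash
python3 -m pendant '[[[0,-2,-3.4,0,0,0,0],[0,-2,-3.4,0,0,0,0],[0,-2,-3.4,0,0,0,0],[0,-2,-3.4,0,0,0,0],[0,-2,-3.4,0,0,0,0]]]' 20
python3 -m pendant '[[[0,-2,-3.4,0,0,0,0],[0,-2,-3.4,0,0,0,0],[0,-2,-3.4,0,0,0,0],[4,-0.2,0,0,0,-0.105,0],[4,-0.2,0,0,0,-0.105,0]]]'
python3 -m pendant '[[[4,-0.2,0,0,0,-0.105,0],[4,-0.2,0,0,0,-0.105,0],[4,-0.2,0,0,0,-0.105,0],[4,-0.2,0,0,0,-0.105,0],[4,-0.2,0,0,0,-0.105,0]]]'
python3 -c "
from workcell import bot
o=bot.get_obs();print(o)"
```

```text
time: 1.82
ee_pos: [0.0982, -0.4356, 0.3624]
tcp_rot: [-179.1, -0.0, 12.7]
wrist_force: [-0.3, -0.3, -0.6]
opening: 0.0255
time: 2.23
ee_pos: [0.156, -0.349, 0.4787]
tcp_rot: [179.9, -0.0, 24.2]
wrist_force: [0.2, -1.9, -1.2]
opening: -0.0
time: 2.65
ee_pos: [0.3152, -0.2197, 0.4792]
tcp_rot: [179.7, 0.1, 55.4]
wrist_force: [0.7, -1.9, -0.7]
opening: 0.0002
{'time': 2.65, 'q': array([-34.75293765,   1.40365603,  41.84892241, 130.14051143,
        -0.14703928,  89.8617204 ]), 'qd': array([75.13490078,  0.48847445, -0.34568298, -0.41233605, -0.18131155,
       -0.4845639 ]), 'joint_efforts': array([-1.06382757e+01, -3.94034100e+01,  3.51952136e+01,  7.08191805e-01,
        8.63193360e-03,  2.20675132e-02]), 'ee_pos': array([ 0.31516747, -0.21966447,  0.47921125]), 'tcp_rot': array([1.79695600e+02, 1.47772276e-01, 5.53845584e+01]), 'wrist_force': array([ 0.65498518, -1.88027984, -0.68406783]), 'torque': array([-0.04057837,  0.002966  ,  0.02568511]), 'opening': 0.00020466778558269775}
```

```bash
cat >> h.py <<'E'
def togo(p,zd=None,yd=None):
    o=bot.get_obs();R=Ro.from_euler('xyz',o["tcp_rot"],degrees=True).as_matrix()
    s="shift cm %s"%(100*R.T@(np.array(p)-o["ee_pos"])).round(2)
    if zd is not None:
        z=np.array(zd)/np.linalg.norm(zd);y=np.array(yd)-z*np.dot(yd,z);y/=np.linalg.norm(y)
        s+=" rotvec %s"%Ro.from_matrix(R.T@np.c_[np.cross(y,z),y,z]).as_rotvec().round(3)
    print(s,"| pos",o["ee_pos"].round(4),"f",o["wrist_force"].round(1),"t",round(o["time"],2));return o
E
python3 -m pendant '[[[4,-0.2,0,0,0,-0.105,0],[4,-0.2,0,0,0,-0.105,0],[4,-0.2,0,0,0,-0.105,0],[4,-0.2,0,0,0,-0.105,0],[4,0,0,0,0,0,0]]]'
python3 -m pendant '[[[4,0.5,0,0,0,0,0],[4,0.5,0,0,0,0,0],[0,4,0,0,0,0,0],[0,4,0,0,0,0,0],[0,4,0,0,0,0,0]]]'
python3 - <<'E'
from h import *
u=np.array([-.2,-.98,0]);zd=u*np.sin(.785)+np.array([0,0,-1])*np.cos(.785)
togo([.705,-.10,.30],zd,[.98,-.2,0])
E
```

```text
time: 3.07
ee_pos: [0.3864, -0.0258, 0.4763]
tcp_rot: [179.9, 0.2, 81.1]
wrist_force: [1.7, 0.1, 0.5]
opening: -0.0
time: 3.48
ee_pos: [0.5204, 0.0503, 0.4643]
tcp_rot: [178.2, -0.3, 82.4]
wrist_force: [0.3, -0.2, 0.4]
opening: 0.0001
shift cm [-12.56  19.75  16.99] rotvec [ 0.057 -0.791  0.053] | pos [0.5204 0.0503 0.4643] f [ 0.3 -0.2  0.4] t 3.48
```

```bash
python3 -m pendant '[[[0,2.6,0,0.01,-0.113,0.01,0],[0,2.6,0,0.01,-0.113,0.01,0],[0,2.6,0,0.01,-0.113,0.01,0],[0,2.6,0,0.01,-0.113,0.01,0],[0,2.6,0,0.01,-0.113,0.01,0]]]'
python3 -m pendant '[[[0,2.6,0,0.01,-0.113,0,0],[0,2.6,0,0.01,-0.113,0,0],[0,0,0,0,0,0,0]]]'
python3 - <<'E'
from h import *
u=np.array([-.2,-.98,0]);zd=u*np.sin(.785)+np.array([0,0,-1])*np.cos(.785)
o=togo([.70,-.12,.25],zd,[.98,-.2,0]);print(o["q"].round(1))
im=bot.camera("wrist");save(im,"w1")
for t in("red_ball","black_ball","valve_axis","platform"):print(t,[(np.round(q["uv"],1).tolist(),round(q["confidence"],2)) for q in bot.mark_of("wrist",t)[:2]])
for n,X in(("red",[.697,-.304,.085]),("blk",[.7204,-.215,.04]),("ax",[.709,-.257,.06])):print(n,proj("wrist",X))
E
```

```text
time: 3.9
ee_pos: [0.6195, 0.0057, 0.3868]
tcp_rot: [173.3, 31.1, 77.1]
wrist_force: [-0.5, -0.4, -0.3]
opening: 0.0001
time: 4.15
ee_pos: [0.6566, -0.0198, 0.3495]
tcp_rot: [170.8, 44.0, 75.6]
wrist_force: [0.9, 0.4, -2.9]
opening: 0.0002
shift cm [ 0.71  4.5  14.05] rotvec [ 0.126 -0.014 -0.037] | pos [ 0.6566 -0.0198  0.3495] f [ 0.9  0.4 -2.9] t 4.15
[ 17.3  40.3  63.2 130.3 -41.9 124.7]
red_ball [([353.5, 191.4], 0.95)]
black_ball [([353.8, 127.2], 0.75)]
valve_axis [([352.5, 157.9], 0.89)]
platform [([247.5, 247.3], 0.61)]
red [349.82723548 188.67086115]
blk [356.46289255 121.10656356]
ax [352.77484925 154.15375574]
```

View pics/w1.png

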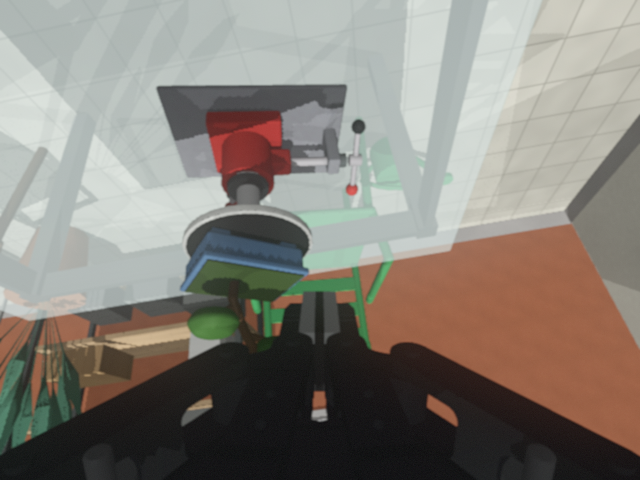

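The wrist view agrees with the estimate: red at (352,189), black at (358,127), spindle at (352,158). The fingers are at the bottom centre, and the platform is off to the side at (247,240).

```bash
python3 -m pendant '[[[0,2.5,2.5,0.06,0,-0.02,0],[0,2.5,3,0.06,0,-0.02,0],[0,0,3,0,0,0,0],[0,0,2.5,0,0,0,0],[0,0,0,0,0,0,0]]]'
python3 - <<'E'
from h import *
W={}
o=bot.get_obs();bot.camera("wrist")
S=dict(red_ball=((156.3,241.5),(511.5,211)),black_ball=((188.5,267),(460,204)),valve_axis=((175.1,254.4),(483.4,207.2)))
for t in S:
    q=bot.mark_of("wrist",t)[0];r=[ray("scene",S[t][0]),ray("top",S[t][1]),ray("wrist",q["uv"],o)]
    X,e=tri(r);W[t]=X;print(t,X.round(4),np.round(e,4),round(q["confidence"],2))
    p,d=r[2]
    if t=="valve_axis":print("wrist@.06",(p+d*(.06-p[2])/d[2]).round(4))
u=np.array([-.2,-.98,0]);zd=u*np.sin(.785)+np.array([0,0,-1])*np.cos(.785)
o=togo([.70,-.2,.25],zd,[.98,-.2,0]);print(o["q"].round(1))
E
```

```text
time: 4.82
ee_pos: [0.6795, -0.1073, 0.2704]
tcp_rot: [178.5, 42.7, 78.8]
wrist_force: [0.8, 0.6, -2.1]
opening: -0.0
red_ball [ 0.6994 -0.3038  0.0844] [0.0032 0.0027 0.0054] 0.98
black_ball [ 0.7182 -0.216   0.0401] [0.0021 0.0023 0.0041] 0.85
valve_axis [ 0.7077 -0.2541  0.0637] [0.001  0.0016 0.0007] 0.73
wrist@.06 [ 0.7071 -0.2575  0.06  ]
shift cm [-4.61  3.3   8.61] rotvec [ 0.045 -0.045 -0.006] | pos [ 0.6824 -0.1034  0.2812] f [ 0.5 -0.2  0.8] t 5.02
[  8.9  39.2  54.5 119.9 -40.3 115.1]
```

```bash
cat >> h.py <<'E'
AX=np.array([.7085,-.258,.06]);U=np.array([-.21,-.978,0]);Z=np.array([0,0,1.])
ZD=U*np.sin(.76)-Z*np.cos(.76);YD=np.array([.978,-.21,0])
LOW=-U*np.cos(.76)-Z*np.sin(.76)   # from TCP to lowest edge of the tip face, x .011
E
python3 -m pendant '[[[-1.5,1,2,0.045,-0.04,0,0],[-1.5,1,2,0,0,0,0],[-1.5,1,2,0,0,0,0],[0,0,2,0,0,0,0],[0,0,0,0,0,0,0]]]'
python3 - <<'E'
from h import *
R0=AX+.045*U+.022*Z
o=togo(R0+.010*Z-.011*LOW+.03*Z,ZD,YD);print(o["q"].round(1))
im=bot.camera("scene");save(im,"s1")
a=im[60:360,60:460];save(cv2.resize(a,(800,600)),"s1c")
E
```

```text
time: 5.43
ee_pos: [0.7021, -0.191, 0.2576]
tcp_rot: [179.1, 44.5, 78.0]
wrist_force: [-0.8, 0.2, -1.4]
opening: 0.0001
shift cm [ 0.62  1.72 17.38] rotvec [0.018 0.017 0.002] | pos [ 0.7021 -0.191   0.2576] f [-0.8  0.2 -1.4] t 5.43
[  2.3  41.4  54.4 115.4 -43.1 108.8]
```

View pics/s1c.png

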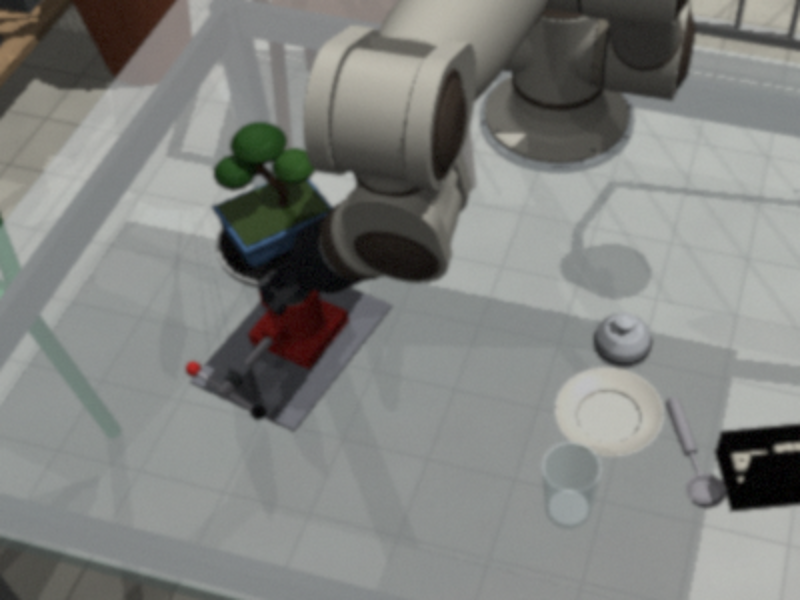

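```bash
python3 -m pendant '[[[0.2,0.6,4,0.02,0.017,0,0],[0.2,0.6,4,0,0,0,0],[0.2,0.5,4,0,0,0,0],[0,0,3,0,0,0,0],[0,0,0,0,0,0,0]]]'
python3 - <<'E'
from h import *
R0=AX+.045*U+.022*Z
o=togo(R0+.010*Z-.011*LOW+.01*Z,ZD,YD);print(o["q"].round(1))
im=bot.camera("scene");save(im,"s2")
a=im[60:285,60:360];a=cv2.resize(a,(530,400));w=bot.camera("wrist");save(w,"w2")
save(np.hstack([a,cv2.resize(w,(270,203),interpolation=cv2.INTER_AREA)if 0 else cv2.copyMakeBorder(cv2.resize(w,(270,203),interpolation=cv2.INTER_AREA),0,197,0,0,cv2.BORDER_CONSTANT)]),"c2")
E
```

```text
time: 5.9
ee_pos: [0.71, -0.284, 0.1658]
tcp_rot: [177.4, 43.0, 76.8]
wrist_force: [-0.8, 0.1, -1.2]
opening: -0.0001
shift cm [ 1.79 -0.91  5.99] rotvec [ 0.032 -0.009 -0.014] | pos [ 0.71   -0.284   0.1658] f [-0.8  0.1 -1.2] t 5.9
[ -5.2  34.9  35.2  94.3 -42.9  98.6]
```

View pics/c2.png

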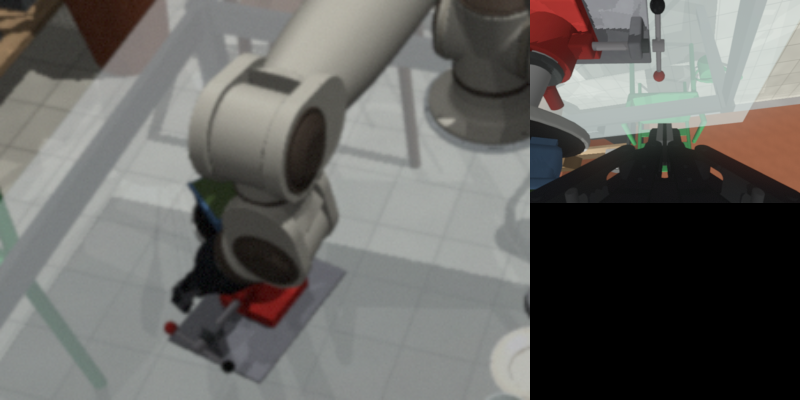

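```bash
python3 - <<'E'
from h import *
im=bot.camera("top");save(im,"t2")
a=cv2.resize(im[150:400,330:640],(496,400));w=cv2.imread("pics/w2.png")[:,:,::-1][100:480,0:288];w=cv2.resize(w,(303,400))
save(np.hstack([a,w]),"c3")
E
```

```text
(no output)
```

View pics/c3.png

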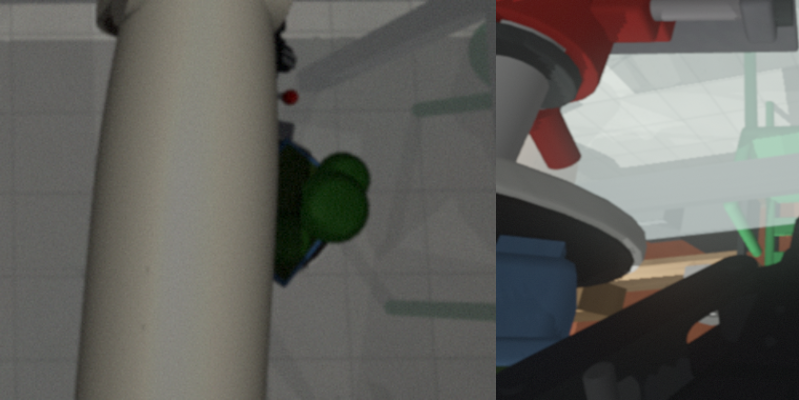

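The forearm runs alongside the bonsai, high up, and the red ball shows at (290,97) in the top crop. The wrist camera sees the platform rim well for watching the ram.

```bash
python3 -m pendant '[[[0.7,-0.4,2,0.03,-0.01,-0.01,0],[0.6,-0.3,2,0,0,0,0],[0.5,-0.2,1.6,0,0,0,0],[0,0,0,0,0,0,0]]]'
python3 - <<'E'
from h import *
R0=AX+.045*U+.022*Z
o=togo(R0+.010*Z-.011*LOW+.01*Z,ZD,YD);print(o["q"].round(1))
w=bot.camera("wrist");save(w,"w3")
for t in("red_ball","black_ball","valve_axis","platform"):
    m=bot.mark_of("wrist",t);print(t,[(np.round(q["uv"],1).tolist(),round(q["confidence"],2)) for q in m[:1]])
print("pred",proj("wrist",R0,o),proj("wrist",AX-.045*U-.022*Z,o),proj("wrist",AX,o))
L=AX+np.array([-.155*.978,.155*.21,0])
for h in(.19,.18,.131):print(h,proj("wrist",[L[0],L[1],h],o))
E
```

```text
time: 6.38
ee_pos: [0.7082, -0.297, 0.1306]
tcp_rot: [177.7, 43.4, 76.8]
wrist_force: [-0.3, 0.9, -0.3]
opening: 0.0001
shift cm [ 0.36 -0.87  2.52] rotvec [ 0.027 -0.002 -0.014] | pos [ 0.7082 -0.297   0.1306] f [-0.3  0.9 -0.3] t 6.38
[ -6.1  34.7  30.9  89.7 -43.4  97.6]
red_ball [([307.0, 210.2], 0.58)]
black_ball [([298.4, 24.6], 0.84)]
valve_axis [([300.8, 133.1], 0.68)]
platform []
pred [303.72745426 212.56033365] [297.42962984  15.64459664] [301.02806807 128.1579136 ]
0.19 [-158.94338844  404.98493649]
0.18 [-140.91555776  374.08300954]
0.131 [-69.81498749 252.20785621]
```

View pics/w3.png

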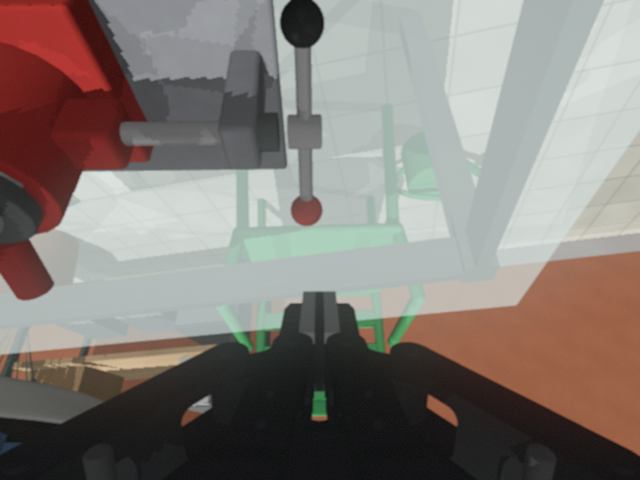

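The wrist view shows red at (307,211), black at (303,23) and the spindle hub at (305,132), all close to prediction. The fingertips end at (320,295), just above the red ball. For the ram I'll track the foliage in the top camera.

```bash
cat >> h.py <<'E'
import os
def foliage(ref=None):
    im=bot.camera("top");t=bot.get_obs()["time"]
    g=cv2.cvtColor(im,cv2.COLOR_RGB2GRAY).astype(np.float32);G=cv2.GaussianBlur(im[:,:,1].astype(np.float32)*2-im[:,:,0]-im[:,:,2].astype(np.float32),(0,0),1)
    return im,G,t
def ram(n=1,gap=0):
    # pixel shift of the outer foliage clump against reference
    im,G,t=foliage()
    if not os.path.exists("ref.npy"): np.save("ref.npy",G)
    R=np.load("ref.npy");x0,y0,x1,y1=np.load("roi.npy")
    T=R[y0:y1,x0:x1];m=25;S=G[y0-m:y1+m,x0-m-15:x1+m]
    r=cv2.matchTemplate(S,T,cv2.TM_CCOEFF_NORMED);_,v,_,(i,j)=cv2.minMaxLoc(r)
    def sub(a,b,c): return .5*(a-c)/(a-2*b+c) if a-2*b+c else 0
    di=sub(r[j,i-1],r[j,i],r[j,i+1]) if 0<i<r.shape[1]-1 else 0;dj=sub(r[j-1,i],r[j,i],r[j+1,i]) if 0<j<r.shape[0]-1 else 0
    return i+di-m-15,j+dj-m,v,t
def watch(k=2):
    out=[ram() for _ in range(k)]
    for o in out: print("shift %.2f %.2f q %.3f t %.2f"%o)
E
python3 -m pendant '[[[0.2,-0.6,2,0.027,0,-0.014,0],[0.2,-0.3,1.2,0,0,0,0],[0,0,0,0,0,0,0]]]'
python3 - <<'E'
from h import *
R0=AX+.045*U+.022*Z
o=togo(R0+.010*Z-.011*LOW+.0*Z,ZD,YD)
im,G,t=foliage();b=(G>25).astype(np.uint8);b[:, :505]=0;b[:230]=0;b[320:]=0;b[:,575:]=0
n,l,st,c=cv2.connectedComponentsWithStats(b);k=1+np.argmax(st[1:,4]);print(st[k],c[k])
x,y,w,h,_=st[k];np.save("roi.npy",[x-3,y-4,x+w+4,y+h+4])
watch(4)
print([ (proj("top",[.52,-.21,z])).round(2) for z in (.30,.29)],[ (proj("top",[.556,-.228,z])).round(2) for z in (.30,.29)])
E
```

```text
time: 6.88
ee_pos: [0.6976, -0.3141, 0.1081]
tcp_rot: [179.7, 43.4, 77.8]
wrist_force: [-0.9, -0.3, 0.5]
opening: 0.0003
shift cm [ 0.89 -0.11  0.33] rotvec [ 0.004 -0.002 -0.002] | pos [ 0.6976 -0.3141  0.1081] f [-0.9 -0.3  0.5] t 6.88
[ 512  247   48   66 1903] [538.22017867 276.4944824 ]
shift 0.00 0.00 q 1.000 t 6.98
shift 0.01 0.01 q 0.997 t 7.03
shift 0.01 0.01 q 0.997 t 7.08
shift -0.04 0.03 q 0.997 t 7.13
[array([512.04, 300.09]), array([509.43, 300.11])] [array([522.72, 276.25]), array([519.98, 276.59])]
```

```bash
python3 -m pendant '[[[0.35,-0.05,0.05,0,0,0,0],[0.3,0,0.2,0,0,0,0],[0,0,0,0,0,0,0]]]'
python3 -m pendant '[[[0.14,0,0.14,0,0,0,0],[0.14,0,0.14,0,0,0,0]]]'
python3 - <<'E'
from h import *
R0=AX+.045*U+.022*Z
o=togo(R0+.010*Z-.011*LOW+.0*Z,ZD,YD);watch(2)
E
```

```text
time: 7.38
ee_pos: [0.6998, -0.3093, 0.1049]
tcp_rot: [179.3, 43.4, 77.6]
wrist_force: [0.3, -0.3, -0.7]
opening: -0.0001
time: 7.55
ee_pos: [0.7003, -0.3088, 0.1011]
tcp_rot: [179.3, 43.4, 77.6]
wrist_force: [0.4, -0.3, -0.5]
opening: 0.0
shift cm [-0.01 -0.26  0.22] rotvec [ 0.009 -0.003 -0.004] | pos [ 0.7003 -0.3088  0.1011] f [ 0.4 -0.3 -0.5] t 7.55
shift -0.66 0.00 q 0.970 t 7.60
shift -0.67 -0.00 q 0.969 t 7.65
```

```bash
python3 - <<'E'
from h import *
x0,y0,x1,y1=np.load("roi.npy");np.save("roi.npy",[x0+19,y0,x1+2,y1])
watch(2)
im=bot.camera("top");save(cv2.resize(im[190:350,420:620],(600,480)),"t3")
E
python3 -m pendant '[[[0.14,0,0.14,0,0,0,0],[0.14,0,0.14,0,0,0,0]]]'
python3 -m pendant '[[[0.14,0,0.14,0,0,0,0],[0.14,0,0.14,0,0,0,0]]]'
python3 - <<'E'
from h import *
watch(2)
E
```

```text
shift -0.02 0.01 q 0.998 t 7.70
shift -0.04 0.02 q 0.998 t 7.75
time: 7.97
ee_pos: [0.7005, -0.3091, 0.098]
tcp_rot: [179.2, 43.4, 77.5]
wrist_force: [-0.7, -0.2, -0.5]
opening: -0.0002
time: 8.13
ee_pos: [0.7005, -0.309, 0.0937]
tcp_rot: [179.1, 43.4, 77.5]
wrist_force: [-0.3, -0.1, -0.5]
opening: 0.0
shift -0.01 0.02 q 0.998 t 8.18
shift 0.01 -0.00 q 0.998 t 8.23
```

View pics/t3.png

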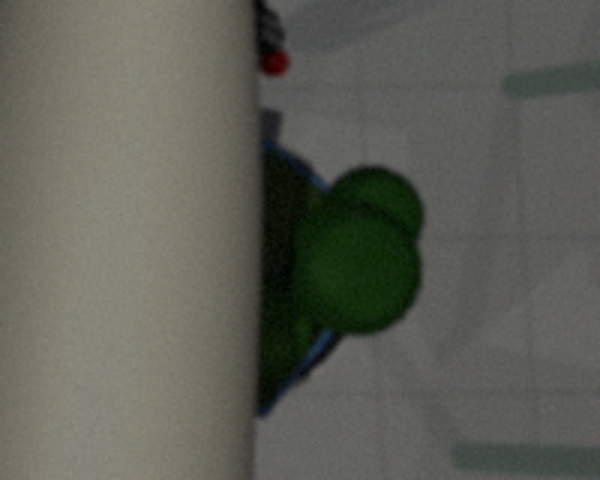

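```bash
python3 - <<'E'
from h import *
o=bot.get_obs();R=Ro.from_euler('xyz',o["tcp_rot"],degrees=True).as_matrix()
for d in([0,0,0],[.011,.0145,0],[.011,-.0145,0],[-.011,.0145,0],[-.011,-.0145,0]):
    X=o["ee_pos"]+R@np.array(d);print(d,X.round(4),((proj("top",X)-[420,190])*3).round(0))
im=bot.camera("top")
for q in bot.mark_of("top","red_ball"):print(q)
a=cv2.resize(im[190:230,480:530],(500,400),interpolation=cv2.INTER_CUBIC)
o=bot.get_obs();w=bot.camera("wrist");
for t in("red_ball","black_ball"):print(bot.mark_of("wrist",t)[:1])
p=proj("wrist",AX+.045*U+.022*Z);print(p,proj("wrist",o["ee_pos"]))
b=cv2.resize(w[180:360,240:380],(300,386));save(np.hstack([a,cv2.copyMakeBorder(b,0,14,0,0,0)]),"c4")
E
```

```text
[0, 0, 0] [ 0.7003 -0.309   0.0933] [288.  55.]
[0.011, 0.0145, 0] [ 0.7163 -0.3042  0.0859] [275.  33.]
[0.011, -0.0145, 0] [ 0.6879 -0.2982  0.0856] [267.  76.]
[-0.011, 0.0145, 0] [ 0.7128 -0.3198  0.101 ] [308.  34.]
[-0.011, -0.0145, 0] [ 0.6844 -0.3138  0.1007] [301.  77.]
{'uv': [512.3, 209.4], 'confidence': 0.58}
{'uv': [498.8, 283.3], 'confidence': 0.32}
[{'uv': [316.8, 249.1], 'confidence': 0.9}]
[{'uv': [314.5, 40.5], 'confidence': 0.69}]
[313.47332739 254.70303942] [319.20471297 280.79981299]
```

View pics/c4.png

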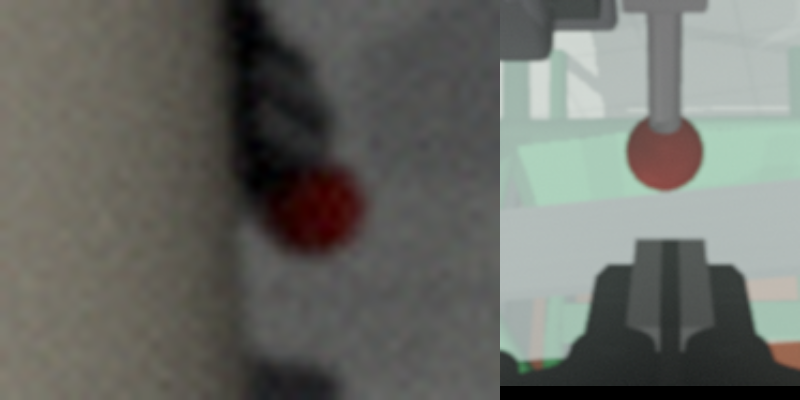

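```bash
python3 - <<'E'
from h import *
k=bot.get_calibration("wrist");T=np.array(k["T_tool_cam"]);print(T.round(4))
K=np.array(k["intrinsics"])
for X in([0,0,0],[.011,0,0],[-.011,0,0],[.011,0,-.013],[0,0,-.013],[.011,.0145,0]):
    c=np.linalg.inv(T)@np.r_[X,1];x=K@c[:3];print(X,(x[:2]/x[2]).round(1))
w=cv2.imread("pics/w3.png");print([w[r,312:330:6].tolist() for r in range(286,300,2)])
o=bot.get_obs();print(o["ee_pos"],o["tcp_rot"])
# red ball & axis in the wrist view: where along the ray does it meet the bar plane
for uv in((316.8,249.1),(314.5,40.5)):
    p,d=ray("wrist",uv);n=-np.array([.978,-.21,0]);print((p+d*np.dot(AX-p,n)/np.dot(d,n)).round(4))
    R=Ro.from_euler('xyz',o["tcp_rot"],degrees=True).as_matrix()
    for s in (.15,.17,.19,.21):print((p+d*s).round(4),((R.T@(p+d*s-o["ee_pos"]))*1000).round(1))
print(((R.T@(np.array(AX+.045*U+.022*Z)-o["ee_pos"]))*1000).round(1))
E
```

```text
[[-3.000e-04 -9.613e-01 -2.755e-01  7.030e-02]
 [ 1.000e+00 -1.000e-04 -7.000e-04 -1.000e-04]
 [ 6.000e-04 -2.755e-01  9.613e-01 -1.778e-01]
 [ 0.000e+00  0.000e+00  0.000e+00  1.000e+00]]
[0, 0, 0] [319.4 281.2]
[0.011, 0, 0] [319.4 261. ]
[-0.011, 0, 0] [319.4 300.8]
[0.011, 0, -0.013] [319.5 269.7]
[0, 0, -0.013] [319.5 291.2]
[0.011, 0.0145, 0] [347.9 261. ]
[[[184, 186, 177], [184, 186, 177], [183, 186, 176]], [[185, 187, 178], [185, 187, 178], [184, 187, 177]], [[175, 177, 168], [173, 175, 166], [173, 175, 166]], [[104, 107, 100], [84, 86, 80], [100, 104, 97]], [[86, 89, 84], [61, 63, 58], [83, 86, 80]], [[86, 88, 84], [60, 64, 58], [84, 87, 82]], [[85, 87, 82], [61, 64, 58], [81, 84, 79]]]
[ 0.70059593 -0.30901577  0.09408978] [179.13570284  43.40096861  77.45904303]
[0.9119 0.6893 0.6646]
[ 0.7084 -0.2663  0.1   ] [ 27.5  -1.1 -34.1]
[ 0.7048 -0.2833  0.0899] [ 21.8  -1.2 -14.9]
[ 0.7012 -0.3002  0.0799] [16.1 -1.4  4.3]
[ 0.6976 -0.3171  0.0699] [10.4 -1.5 23.4]
[-0.1571 -4.2893 -7.0905]
[ 0.7196 -0.2133  0.0455] [104.3  -1.8 -31.8]
[ 0.7174 -0.2232  0.0282] [108.8  -2.  -12.3]
[ 0.7153 -0.233   0.011 ] [113.3  -2.2   7.2]
[ 0.7132 -0.2429 -0.0063] [117.9  -2.5  26.7]
[13.  -3.1  4.3]
```

```bash
python3 -m pendant '[[[0.4,-0.25,-0.1,0,0,0,0],[0.2,-0.15,0,0,0,0,0],[0.14,0,0.14,0,0,0,0]]]'
python3 -m pendant '[[[0.14,0,0.14,0,0,0,0],[0.14,0,0.14,0,0,0,0]]]'
python3 -m pendant '[[[0.14,0,0.14,0,0,0,0],[0.14,0,0.14,0,0,0,0]]]'
python3 - <<'E'
from h import *
watch(2);im=bot.camera("top");o=bot.get_obs();w=bot.camera("wrist")
print([(q["uv"],q["confidence"]) for q in bot.mark_of("top","red_ball")[:1]+bot.mark_of("wrist","red_ball")[:1]],o["ee_pos"],o["wrist_force"])
a=cv2.resize(im[190:230,480:530],(500,400),interpolation=cv2.INTER_CUBIC)
b=cv2.resize(w[180:360,240:380],(300,386));save(np.hstack([a,cv2.copyMakeBorder(b,0,14,0,0,0)]),"c5")
E
```

```text
time: 8.73
ee_pos: [0.6978, -0.3028, 0.089]
tcp_rot: [179.0, 43.4, 77.4]
wrist_force: [1.0, 0.1, -0.5]
opening: -0.0
time: 8.9
ee_pos: [0.6979, -0.3023, 0.0846]
tcp_rot: [179.0, 43.4, 77.4]
wrist_force: [1.2, 0.5, 0.3]
opening: -0.0
time: 9.07
ee_pos: [0.6979, -0.3021, 0.0801]
tcp_rot: [179.1, 43.4, 77.4]
wrist_force: [0.1, 0.1, -0.2]
opening: -0.0005
shift -0.02 -0.03 q 0.998 t 9.12
shift 0.01 0.02 q 0.998 t 9.17
[([514.4, 208.2], 0.51), ([326.2, 281.2], 0.8)] [ 0.69775859 -0.30213657  0.08004543] [ 0.48698861  0.56598715 -0.32870432]
```

View pics/c5.png

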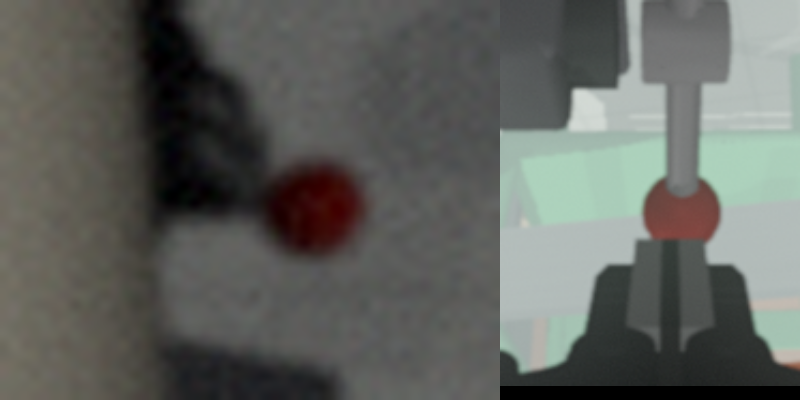

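The wrist crop shows the ball (682,212) centred on the shut tips. The tips' end hides only its lower rim, and the top crop shows the finger just inboard of the ball. So the real tip ends about 12 mm short of the nominal TCP. I'll shift 11 mm outward and then press down.

```bash
python3 -m pendant '[[[-0.3,0.1,-0.2,0,0,0,0],[-0.5,0.1,0.4,0,0,0,0],[-0.4,0.1,0.4,0,0,0,0],[0,0,0,0,0,0,0]]]'
python3 -m pendant '[[[0.14,0,0.14,0,0,0,0],[0.14,0,0.14,0,0,0,0]]]'
python3 -m pendant '[[[0.14,0,0.14,0,0,0,0]]]'
python3 - <<'E'
from h import *
watch(2);o=bot.get_obs();w=bot.camera("wrist");save(w,"w6")
print([(q["uv"],q["confidence"]) for q in bot.mark_of("wrist","red_ball")[:1]],o["ee_pos"],o["wrist_force"])
R=Ro.from_euler('xyz',o["tcp_rot"],degrees=True).as_matrix()
print(((R.T@(AX+.045*U+.022*Z-o["ee_pos"]))*1000).round(1))
E
```

```text
time: 9.7
ee_pos: [0.6987, -0.3166, 0.0857]
tcp_rot: [179.0, 43.4, 77.4]
wrist_force: [-0.9, -0.4, -0.2]
opening: 0.0002
time: 9.87
ee_pos: [0.6987, -0.3174, 0.0822]
tcp_rot: [178.9, 43.4, 77.2]
wrist_force: [-0.0, -0.1, -0.5]
opening: 0.0
time: 9.95
ee_pos: [0.6986, -0.3175, 0.08]
tcp_rot: [178.9, 43.4, 77.2]
wrist_force: [0.2, -0.1, 1.1]
opening: 0.0003
shift 0.01 -0.01 q 0.998 t 10.00
shift 0.01 0.00 q 0.998 t 10.05
[([318.1, 267.2], 0.75)] [ 0.69842559 -0.31733886  0.07947795] [-0.24567856  0.00711824 -0.55512972]
[  9.2  -2.5 -12.2]
```

```bash
for i in 1; do python3 -m pendant '[[[0.12,-0.05,0.12,0,0,0,0],[0.12,0,0.12,0,0,0,0]]]'
python3 -m pendant '[[[0.12,0,0.12,0,0,0,0]]]'; python3 -m pendant '[[[0.12,0,0.12,0,0,0,0]]]'; done
python3 - <<'E'
from h import *
watch(2);o=bot.get_obs();w=bot.camera("wrist");save(w,"w7")
for t in("red_ball","black_ball"):print([(q["uv"],q["confidence"]) for q in bot.mark_of("wrist",t)[:1]],o["ee_pos"],o["wrist_force"])
R=Ro.from_euler('xyz',o["tcp_rot"],degrees=True).as_matrix()
print(((R.T@(AX+.045*U+.022*Z-o["ee_pos"]))*1000).round(1),proj("wrist",AX+.045*U+.022*Z,o),proj("wrist",AX-.045*U-.022*Z,o))
save(cv2.resize(w[0:400,180:460],(400,571)),"w7c")
E
```

```text
time: 10.32
ee_pos: [0.6985, -0.3168, 0.0768]
tcp_rot: [178.8, 43.4, 77.3]
wrist_force: [-0.1, -0.6, -0.3]
opening: -0.0001
time: 10.4
ee_pos: [0.6986, -0.3167, 0.075]
tcp_rot: [178.8, 43.4, 77.3]
wrist_force: [0.6, -0.1, 1.1]
opening: -0.0
time: 10.48
ee_pos: [0.6986, -0.3166, 0.0731]
tcp_rot: [178.8, 43.4, 77.3]
wrist_force: [0.5, -0.6, 0.6]
opening: 0.0001
shift 0.02 -0.05 q 0.998 t 10.53
shift -0.02 0.04 q 0.998 t 10.58
[([319.7, 280.1], 0.91)] [ 0.69843948 -0.31655119  0.07275654] [-0.74961312 -0.35219356  0.38956853]
[([314.7, 54.9], 0.96)] [ 0.69843948 -0.31655119  0.07275654] [-0.74961312 -0.35219356  0.38956853]
[  4.1  -2.3 -16.6] [314.63097584 286.20318535] [311.46259058  44.47773377]
```

View pics/w7c.png

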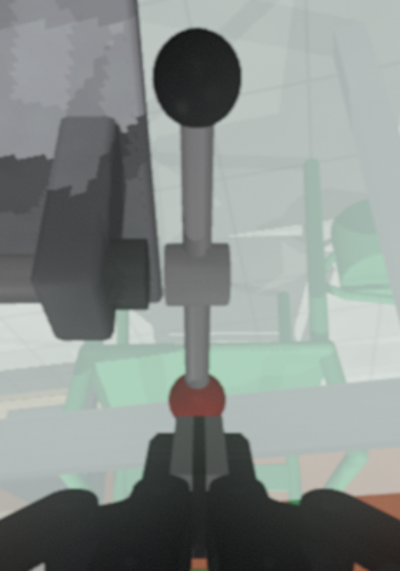

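```bash
cat > fit.py <<'E'
from h import *
from scipy.optimize import least_squares
def fit(o,r,b,x0=(.708,-.257,.4)):
    # camera offsets free of the state error: axis xy and red-end slope
    def f(x):
        A=np.array([x[0],x[1],.06]);d=.05*(np.cos(x[2])*U+np.sin(x[2])*Z)
        e=[]
        if r is not None:e+=list(proj("wrist",A+d,o)-r)
        if b is not None:e+=list(proj("wrist",A-d,o)-b)
        return e+[.3*(x[0]-x0[0])*1000,.3*(x[1]-x0[1])*1000]
    s=least_squares(f,x0,x_scale=[.01,.01,.3]);return s.x,s.fun
E
python3 -m pendant '[[[0.12,0,0.12,0,0,0,0]]]'; python3 -m pendant '[[[0.12,0,0.12,0,0,0,0]]]'; python3 -m pendant '[[[0.12,0,0.12,0,0,0,0]]]'
python3 - <<'E'
from fit import *
watch(2);o=bot.get_obs();w=bot.camera("wrist");save(w,"w8")
m={t:bot.mark_of("wrist",t)[:1] for t in("red_ball","black_ball")};print([(q[0]["uv"],q[0]["confidence"]) for q in m.values() if q],o["ee_pos"],o["wrist_force"])
x,e=fit(o,m["red_ball"][0]["uv"],m["black_ball"][0]["uv"]);print(x,e.round(1))
R=Ro.from_euler('xyz',o["tcp_rot"],degrees=True).as_matrix()
d=.05*(np.cos(x[2])*U+np.sin(x[2])*Z);print(((R.T@(np.r_[x[:2],.06]+d-o["ee_pos"]))*1000).round(1))
E
```

```text
time: 10.82
ee_pos: [0.6988, -0.3167, 0.0721]
tcp_rot: [178.8, 43.4, 77.2]
wrist_force: [-0.0, -0.3, 0.9]
opening: -0.0001
time: 10.9
ee_pos: [0.699, -0.3167, 0.0705]
tcp_rot: [178.8, 43.4, 77.2]
wrist_force: [-0.8, 0.3, 0.6]
opening: 0.0002
time: 10.98
ee_pos: [0.699, -0.3167, 0.0687]
tcp_rot: [178.7, 43.4, 77.2]
wrist_force: [0.0, 1.0, 0.4]
opening: -0.0003
shift 0.00 -0.01 q 0.998 t 11.03
shift 0.01 0.01 q 0.998 t 11.08
[([317.5, 288.3], 0.62), ([315.2, 64.3], 0.97)] [ 0.69882536 -0.31660812  0.06825013] [-0.39515544  0.66233223 -0.71496385]
[ 0.70954392 -0.26070148  0.33610823] [-0.3 -0.   0.1 -0.1  0.5 -1.1]
[  1.4  -1.1 -12.7]
```

```bash
python3 -m pendant '[[[-0.35,0,-0.36,0,0,0,0],[-0.45,-0.1,0.4,0,0,0,0],[-0.45,0,0.45,0,0,0,0],[0,0,0,0,0,0,0]]]'
cat > look.py <<'E'
from fit import *
import sys
watch(2);o=bot.get_obs();w=bot.camera("wrist");save(w,sys.argv[1])
m={t:bot.mark_of("wrist",t)[:1] for t in("red_ball","black_ball")}
g=lambda t:m[t][0]["uv"] if m[t] and m[t][0]["confidence"]>.6 else None
x,e=fit(o,g("red_ball"),g("black_ball"),(.7095,-.2605,.3));print(g("red_ball"),g("black_ball"),"fit",x.round(4),e.round(1),o["ee_pos"].round(4),o["wrist_force"].round(1))
R=Ro.from_euler('xyz',o["tcp_rot"],degrees=True).as_matrix()
d=.05*(np.cos(x[2])*U+np.sin(x[2])*Z)
for s in(1,-1):print("ball in tool mm",((R.T@(np.r_[x[:2],.06]+s*d-o["ee_pos"]))*1000).round(1))
E
python3 look.py w9
```

```text
time: 11.57
ee_pos: [0.6954, -0.3295, 0.0748]
tcp_rot: [178.7, 43.4, 77.2]
wrist_force: [-0.8, -0.0, 0.9]
opening: 0.0002
shift 0.02 -0.01 q 0.998 t 11.62
shift 0.02 -0.02 q 0.998 t 11.67
None [315.6, 13.1] fit [ 0.709  -0.2604  0.2357] [ 0.  -0.  -0.1  0. ] [ 0.6955 -0.3288  0.0746] [-0.  -0.7  0. ]
ball in tool mm [ 17.3  -1.1 -12.3]
ball in tool mm [104.   -1.1 -62.2]
```

```bash
python3 -m pendant '[[[0.12,0,0.12,0,0,0,0],[0.12,0,0.12,0,0,0,0]]]';python3 -m pendant '[[[0.12,0,0.12,0,0,0,0]]]';python3 -m pendant '[[[0.12,0,0.12,0,0,0,0]]]'
python3 look.py w10; python3 -c "
import cv2;w=cv2.imread('pics/w10.png');cv2.imwrite('pics/w10c.png',w[120:400,220:420])"
```

```text
time: 11.98
ee_pos: [0.696, -0.3278, 0.0709]
tcp_rot: [178.7, 43.4, 77.3]
wrist_force: [-0.2, -0.2, -0.8]
opening: -0.0003
time: 12.07
ee_pos: [0.6961, -0.3277, 0.069]
tcp_rot: [178.7, 43.4, 77.3]
wrist_force: [-0.0, 1.1, -0.2]
opening: 0.0
time: 12.15
ee_pos: [0.6962, -0.3275, 0.0669]
tcp_rot: [178.8, 43.4, 77.3]
wrist_force: [0.1, 0.2, 0.2]
opening: -0.0004
shift -0.00 0.01 q 0.998 t 12.20
shift -0.00 0.01 q 0.998 t 12.25
[320.9, 281.8] [315.5, 30.3] fit [ 0.7094 -0.2607  0.3399] [-2.9  0.1  1.8 -0.  -0.  -0. ] [ 0.696  -0.3275  0.0666] [-0.8  0.4  0.1]
ball in tool mm [  8.3  -0.7 -21.8]
ball in tool mm [ 99.7  -0.7 -62.3]
```

View pics/w10c.png

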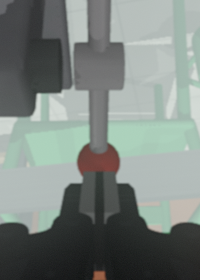

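```bash
python3 - <<'E'
from h import *
K=np.array(bot.get_calibration("wrist")["intrinsics"]);print(K.round(1).tolist())
T=np.array(bot.get_calibration("wrist")["T_tool_cam"])
poses=dict(w3=None)
for n in("w3","w6","w7","w8","w9","w10"):
    w=cv2.imread(f"pics/{n}.png").astype(int);b,g,r=w[...,0],w[...,1],w[...,2]
    m=((r-g>35)&(r-b>35)).astype(np.uint8);m[:,:280]=0;m[:,360:]=0;m[340:]=0
    k,l,st,c=cv2.connectedComponentsWithStats(m)
    if k<2:continue
    i=1+np.argmax(st[1:,4]);x,y,ww,h,a=st[i];pts=cv2.findContours((l==i).astype(np.uint8),0,1)[0][0][:,0]
    rows=[(l[rr]==i).sum() for rr in range(y,y+h)]
    D=max(rows);rw=y+int(np.argmax(rows));dep=K[0,0]*.020/D
    cc=np.linalg.inv(K)@[x+ww/2,rw,1]*dep;t=T@np.r_[cc,1]
    print(n,"box",x,y,ww,h,"D",D,"row",rw,"depth",round(dep,4),"tool mm",(t[:3]*1000).round(1))
w=cv2.imread("pics/w10.png");gr=cv2.cvtColor(w,6)
for r in range(284,330,4):print(r,gr[r,286:356:3].tolist())
E
```

```text
[[368.1, 0.0, 319.0], [0.0, 368.1, 245.4], [0.0, 0.0, 1.0]]
w3 box 292 199 29 26 D 29 row 208 depth 0.2539 tool mm [25.1 -8.9 73.3]
w6 box 299 256 37 31 D 37 row 267 depth 0.199 tool mm [ 4.2 -1.  10.2]
w7 box 299 269 38 22 D 38 row 280 depth 0.1937 tool mm [-0.6 -0.8  3.4]
w8 box 298 278 38 21 D 38 row 288 depth 0.1937 tool mm [-4.7 -1.3  2.2]
w9 box 299 252 39 34 D 39 row 262 depth 0.1888 tool mm [10.1 -0.5  1.3]
w10 box 298 270 41 24 D 41 row 282 depth 0.1796 tool mm [  3.6  -0.5 -10.2]
284 [185, 184, 184, 180, 89, 83, 82, 82, 81, 80, 82, 82, 86, 82, 83, 83, 82, 79, 160, 185, 185, 184, 184, 184]
288 [184, 184, 185, 186, 118, 81, 83, 81, 80, 80, 81, 80, 79, 83, 86, 85, 81, 82, 173, 184, 184, 184, 185, 184]
292 [184, 184, 184, 183, 176, 86, 86, 86, 86, 86, 65, 62, 63, 86, 85, 87, 84, 145, 185, 184, 185, 185, 184, 185]
296 [184, 184, 184, 184, 184, 163, 86, 86, 86, 86, 63, 59, 63, 85, 86, 85, 90, 181, 183, 183, 184, 184, 184, 185]
300 [185, 185, 186, 185, 185, 172, 85, 85, 84, 85, 59, 57, 60, 84, 84, 86, 85, 172, 184, 184, 184, 185, 184, 184]
304 [183, 122, 66, 67, 65, 71, 84, 85, 84, 82, 59, 54, 58, 85, 84, 86, 82, 68, 64, 64, 65, 122, 184, 184]
308 [82, 59, 59, 59, 58, 73, 83, 82, 82, 82, 54, 55, 55, 81, 83, 83, 84, 72, 57, 56, 58, 58, 80, 179]
312 [57, 60, 57, 58, 56, 75, 83, 82, 83, 82, 53, 52, 54, 82, 82, 83, 82, 75, 54, 56, 57, 57, 55, 154]
316 [58, 60, 56, 56, 56, 80, 82, 82, 83, 81, 53, 51, 54, 79, 80, 81, 81, 80, 57, 56, 56, 56, 58, 119]
320 [60, 57, 57, 57, 57, 81, 81, 80, 81, 79, 49, 50, 50, 77, 81, 82, 82, 80, 55, 56, 56, 57, 58, 83]
324 [55, 52, 55, 51, 53, 81, 80, 80, 81, 78, 50, 48, 49, 79, 81, 80, 80, 82, 54, 53, 52, 54, 54, 54]
328 [55, 53, 52, 51, 58, 82, 80, 79, 80, 78, 48, 46, 46, 76, 80, 78, 79, 79, 58, 50, 51, 53, 51, 51]
```

The tips still cover only the lower part of the ball (crop 99,163), with no force. The tip is still a few mm above and inboard of the ball, so I'll go a bit farther out and keep feeling downward.

```bash
python3 -m pendant '[[[-0.25,0,0.25,0,0,0,0],[-0.25,0,0.25,0,0,0,0],[0.12,0,0.12,0,0,0,0]]]'
python3 -m pendant '[[[0.12,0,0.12,0,0,0,0],[0.12,0,0.12,0,0,0,0]]]';python3 -m pendant '[[[0.12,0,0.12,0,0,0,0]]]';python3 -m pendant '[[[0.12,0,0.12,0,0,0,0]]]';python3 -m pendant '[[[0.1,0,0.1,0,0,0,0]]]'
python3 look.py w11
```

```text
time: 12.65
ee_pos: [0.6951, -0.3351, 0.0661]
tcp_rot: [178.7, 43.4, 77.3]
wrist_force: [0.9, 0.5, 2.0]
opening: -0.0004
time: 12.82
ee_pos: [0.6951, -0.3361, 0.0639]
tcp_rot: [178.5, 43.5, 77.1]
wrist_force: [-1.4, -1.2, 4.2]
opening: 0.0003
time: 12.9
ee_pos: [0.6951, -0.3365, 0.0628]
tcp_rot: [178.5, 43.5, 77.1]
wrist_force: [-1.1, -1.2, 4.6]
opening: -0.0
time: 12.98
ee_pos: [0.6951, -0.3368, 0.0615]
tcp_rot: [178.4, 43.6, 77.1]
wrist_force: [-0.5, -0.8, 3.8]
opening: -0.0002
time: 13.07
ee_pos: [0.6952, -0.337, 0.0604]
tcp_rot: [178.4, 43.6, 77.0]
wrist_force: [-0.3, -2.1, 4.0]
opening: -0.0002
shift 0.01 -0.05 q 0.998 t 13.12
shift 0.02 -0.01 q 0.998 t 13.17
[318.9, 276.3] [312.2, 12.9] fit [ 0.7097 -0.2606  0.221 ] [-2.6  0.1  1.4 -0.   0.1 -0. ] [ 0.6951 -0.3369  0.06  ] [-0.8 -1.1  3.7]
ball in tool mm [ 13.3  -1.4 -27.8]
ball in tool mm [ 99.1  -1.4 -79.3]
```

Contact: about 4 N down, and the bar has turned about 0.12 rad. Next I open in small steps while watching the ram.

```bash
python3 -m pendant '[[[0.1,0,0.1,0,0,0,0],[0.1,0,0.1,0,0,0,0]]]';python3 -c "
from h import *
watch(2)"
python3 -m pendant '[[[0.1,0,0.1,0,0,0,0],[0.1,0,0.1,0,0,0,0]]]'
python3 -c "
from h import *
watch(2)"
python3 -m pendant '[[[0.1,0,0.1,0,0,0,0],[0,0,0,0,0,0,0]]]'
python3 look.py w12
```

```text
time: 13.48
ee_pos: [0.6956, -0.3366, 0.0576]
tcp_rot: [178.4, 43.6, 77.0]
wrist_force: [-0.1, -2.4, 4.3]
opening: 0.0001
shift -0.11 0.00 q 0.998 t 13.53
shift -0.18 0.01 q 0.998 t 13.58
time: 13.75
ee_pos: [0.6957, -0.3364, 0.0546]
tcp_rot: [178.4, 43.6, 77.0]
wrist_force: [0.1, -0.7, 3.4]
opening: -0.0003
shift -0.30 0.04 q 0.997 t 13.80
shift -0.46 0.06 q 0.997 t 13.85
time: 14.02
ee_pos: [0.6957, -0.3363, 0.0527]
tcp_rot: [178.4, 43.6, 77.0]
wrist_force: [0.1, -1.1, 2.5]
opening: 0.0001
shift -0.75 0.09 q 0.997 t 14.07
shift -0.74 0.09 q 0.997 t 14.12
None [312.3, 49.2] fit [ 0.7096 -0.2605  0.0551] [-0.  0.  0. -0.] [ 0.6957 -0.3363  0.0528] [-0.6 -1.3  1.8]
ball in tool mm [ 12.7  -1.9 -25.9]
ball in tool mm [ 88.9  -1.6 -90.7]
```

```bash
python3 -c "
from h import *
watch(6)"
```

```text
shift -0.83 0.11 q 0.998 t 14.32
shift -0.79 0.06 q 0.998 t 14.37
shift -0.79 0.11 q 0.998 t 14.42
shift -0.84 0.13 q 0.998 t 14.47
shift -0.80 0.05 q 0.998 t 14.52
shift -0.83 0.12 q 0.998 t 14.57
```

```bash
python3 -m pendant '[[[0.08,0,0.08,0,0,0,0],[0,0,0,0,0,0,0]]]';python3 -c "
from h import *
watch(5)"
python3 -m pendant '[[[0.08,0,0.08,0,0,0,0],[0,0,0,0,0,0,0]]]'
python3 -c "
from h import *
watch(5)"
```

```text
time: 14.73
ee_pos: [0.6958, -0.3364, 0.0521]
tcp_rot: [178.4, 43.6, 77.0]
wrist_force: [0.4, 0.7, 1.7]
opening: -0.0
shift -0.80 0.13 q 0.998 t 14.78
shift -0.84 0.15 q 0.998 t 14.83
shift -0.81 0.14 q 0.998 t 14.88
shift -0.80 0.13 q 0.998 t 14.93
shift -0.79 0.15 q 0.998 t 14.98
time: 15.15
ee_pos: [0.6958, -0.3366, 0.0513]
tcp_rot: [178.4, 43.6, 77.0]
wrist_force: [-0.7, -1.4, 2.6]
opening: -0.0002
shift -0.82 0.15 q 0.997 t 15.20
shift -0.80 0.13 q 0.998 t 15.25
shift -0.81 0.17 q 0.998 t 15.30
shift -0.83 0.11 q 0.998 t 15.35
shift -0.79 0.15 q 0.997 t 15.40
```

```bash
cat > s.sh <<'E'
python3 -c "
from h import *
watch(3)"
E
python3 -m pendant '[[[0.1,0,0.1,0,0,0,0],[0.1,0,0.1,0,0,0,0]]]';sh s.sh
python3 -m pendant '[[[0.1,0,0.1,0,0,0,0],[0,0,0,0,0,0,0]]]';sh s.sh
python3 -m pendant '[[[0.1,0,0.1,0,0,0,0],[0,0,0,0,0,0,0]]]';sh s.sh
```

```text
time: 15.57
ee_pos: [0.6961, -0.3366, 0.0491]
tcp_rot: [178.3, 43.6, 77.0]
wrist_force: [-1.3, -0.9, 3.4]
opening: 0.0002
shift -0.77 0.13 q 0.998 t 15.62
shift -0.83 0.12 q 0.998 t 15.67
shift -0.77 0.11 q 0.998 t 15.72
time: 15.88
ee_pos: [0.6962, -0.3366, 0.0475]
tcp_rot: [178.3, 43.6, 76.9]
wrist_force: [0.7, -0.4, 2.7]
opening: 0.0002
shift -0.90 0.16 q 0.998 t 15.93
shift -0.99 0.15 q 0.998 t 15.98
shift -1.06 0.13 q 0.998 t 16.03
time: 16.2
ee_pos: [0.6963, -0.3366, 0.0463]
tcp_rot: [178.3, 43.6, 76.9]
wrist_force: [-0.6, -1.0, 3.6]
opening: 0.0
shift -1.15 0.13 q 0.998 t 16.25
shift -1.12 0.11 q 0.998 t 16.30
shift -1.16 0.14 q 0.997 t 16.35
```

```bash
sh s.sh; python3 -m pendant '[[[0.1,0,0.1,0,0,0,0],[0,0,0,0,0,0,0]]]';sh s.sh
python3 -m pendant '[[[0.1,0,0.1,0,0,0,0],[0,0,0,0,0,0,0]]]';sh s.sh; python3 look.py w13
```

```text
shift -1.12 0.11 q 0.998 t 16.40
shift -1.16 0.15 q 0.997 t 16.45
shift -1.18 0.17 q 0.997 t 16.50
time: 16.67
ee_pos: [0.6964, -0.3366, 0.0451]
tcp_rot: [178.2, 43.6, 76.9]
wrist_force: [-0.2, -0.3, 2.3]
opening: -0.0002
shift -1.18 0.14 q 0.997 t 16.72
shift -1.20 0.15 q 0.997 t 16.77
shift -1.19 0.17 q 0.998 t 16.82
time: 16.98
ee_pos: [0.6965, -0.3366, 0.044]
tcp_rot: [178.2, 43.6, 76.9]
wrist_force: [-0.6, -0.4, 2.3]
opening: 0.0003
shift -1.17 0.18 q 0.998 t 17.03
shift -1.19 0.16 q 0.998 t 17.08
shift -1.17 0.13 q 0.998 t 17.13
shift -1.16 0.18 q 0.998 t 17.18
shift -1.19 0.11 q 0.998 t 17.23
None [306.4, 106.9] fit [ 0.7092 -0.2604 -0.124 ] [ 0.  -0.  -0.1  0. ] [ 0.6966 -0.3364  0.044 ] [-0.5  0.3  1.3]
ball in tool mm [ 12.9  -3.3 -26. ]
ball in tool mm [  76.3   -2.5 -103.5]
```

```bash
python3 -m pendant '[[[0.1,0,0.1,0,0,0,0],[0.1,0,0.1,0,0,0,0]]]';sh s.sh
python3 -m pendant '[[[0.1,0,0.1,0,0,0,0],[0,0,0,0,0,0,0]]]';sh s.sh
python3 -m pendant '[[[0.1,0,0.1,0,0,0,0],[0,0,0,0,0,0,0]]]';sh s.sh
python3 -m pendant '[[[0.1,0,0.1,0,0,0,0],[0,0,0,0,0,0,0]]]';sh s.sh
```

```text
time: 17.55
ee_pos: [0.6969, -0.3366, 0.0419]
tcp_rot: [178.2, 43.6, 76.9]
wrist_force: [-0.8, 0.6, 3.8]
opening: 0.0001
shift -1.21 0.16 q 0.997 t 17.60
shift -1.34 0.17 q 0.997 t 17.65
shift -1.41 0.16 q 0.997 t 17.70
time: 17.87
ee_pos: [0.6972, -0.3364, 0.0405]
tcp_rot: [178.1, 43.6, 76.9]
wrist_force: [1.1, 1.6, 1.9]
opening: 0.0003
shift -1.51 0.17 q 0.996 t 17.92
shift -1.50 0.23 q 0.996 t 17.97
shift -1.52 0.21 q 0.996 t 18.02
time: 18.18
ee_pos: [0.6973, -0.3363, 0.0392]
tcp_rot: [178.1, 43.6, 76.9]
wrist_force: [-0.6, 0.8, 3.2]
opening: -0.0003
shift -1.52 0.16 q 0.996 t 18.23
shift -1.51 0.18 q 0.996 t 18.28
shift -1.53 0.20 q 0.996 t 18.33
time: 18.5
ee_pos: [0.6974, -0.3363, 0.038]
tcp_rot: [178.1, 43.6, 76.8]
wrist_force: [-0.9, 1.1, 2.7]
opening: -0.0001
shift -1.55 0.16 q 0.996 t 18.55
shift -1.49 0.20 q 0.996 t 18.60
shift -1.54 0.18 q 0.996 t 18.65
```

```bash
python3 -m pendant '[[[0.1,0,0.1,0,0,0,0],[0,0,0,0,0,0,0]]]';sh s.sh
python3 -m pendant '[[[0.1,0,0.1,0,0,0,0],[0,0,0,0,0,0,0]]]';sh s.sh
python3 -m pendant '[[[0.1,0,0.1,0,0,0,0],[0,0,0,0,0,0,0]]]';sh s.sh
python3 look.py w14; python3 -c "
from h import *
o=bot.get_obs();print(o['q'].round(1))"
```

```text
time: 18.82
ee_pos: [0.6975, -0.3362, 0.0368]
tcp_rot: [178.1, 43.6, 76.8]
wrist_force: [-1.0, 1.5, 2.8]
opening: -0.0002
shift -1.64 0.21 q 0.997 t 18.87
shift -1.77 0.19 q 0.997 t 18.92
shift -1.75 0.19 q 0.997 t 18.97
time: 19.13
ee_pos: [0.6976, -0.3361, 0.0356]
tcp_rot: [178.1, 43.6, 76.8]
wrist_force: [-0.8, 2.5, 3.6]
opening: -0.0001
shift -1.81 0.26 q 0.997 t 19.18
shift -1.80 0.22 q 0.997 t 19.23
shift -1.88 0.23 q 0.997 t 19.28
time: 19.45
ee_pos: [0.6977, -0.336, 0.0343]
tcp_rot: [178.0, 43.6, 76.8]
wrist_force: [-0.9, 2.4, 3.8]
opening: -0.0001
shift -2.45 0.30 q 0.996 t 19.50
shift -2.59 0.32 q 0.996 t 19.55
shift -2.96 0.38 q 0.997 t 19.60
shift -3.12 0.44 q 0.996 t 19.65
shift -3.25 0.39 q 0.996 t 19.70
[309.9, 273.8] None fit [ 0.7093 -0.2605 -0.3221] [ 0.  -0.  -0.1  0. ] [ 0.6977 -0.3362  0.0344] [ 0.4 -0.   2.5]
ball in tool mm [ 14.2  -4.2 -27.2]
ball in tool mm [  61.1   -2.9 -115.6]
[ -9.1  34.6  20.1  76.6 -43.6  93.7]
```

```bash
sh s.sh; python3 -m pendant '[[[0,0,0,0,0,0,0],[0,0,0,0,0,0,0]]]'; sh s.sh
```

```text
shift -4.19 0.50 q 0.995 t 19.90
shift -4.49 0.54 q 0.994 t 19.95
shift -4.64 0.58 q 0.994 t 20.00
time: 20.17
ee_pos: [0.6977, -0.3363, 0.0343]
tcp_rot: [178.0, 43.6, 76.8]
wrist_force: [0.4, -0.5, 1.5]
opening: 0.0002
shift -5.67 0.71 q 0.994 t 20.22
shift -5.89 0.70 q 0.995 t 20.27
shift -5.99 0.76 q 0.995 t 20.32
```

```bash
python3 -m pendant '[[[0,0,0,0,0,0,0],[0,0,0,0,0,0,0],[0,0,0,0,0,0,0],[0,0,0,0,0,0,0],[0,0,0,0,0,0,0]]]'; sh s.sh;  python3 -m pendant '[[[0,0,0,0,0,0,0],[0,0,0,0,0,0,0],[0,0,0,0,0,0,0],[0,0,0,0,0,0,0],[0,0,0,0,0,0,0]]]'; sh s.sh
python3 -m pendant '[[[0,0,0,0,0,0,0],[0,0,0,0,0,0,0],[0,0,0,0,0,0,0],[0,0,0,0,0,0,0],[0,0,0,0,0,0,0]]]'; sh s.sh
```

```text
time: 20.73
ee_pos: [0.6977, -0.3363, 0.0343]
tcp_rot: [178.0, 43.6, 76.8]
wrist_force: [0.0, 1.0, 1.2]
opening: 0.0
shift -8.06 0.97 q 0.993 t 20.78
shift -8.34 0.98 q 0.992 t 20.83
shift -8.62 1.08 q 0.991 t 20.88
time: 21.3
ee_pos: [0.6976, -0.3363, 0.0342]
tcp_rot: [178.0, 43.6, 76.8]
wrist_force: [1.0, -0.2, 2.1]
opening: 0.0
shift -10.13 1.24 q 0.982 t 21.35
shift -10.18 1.22 q 0.981 t 21.40
shift -10.39 1.26 q 0.976 t 21.45
time: 21.87
ee_pos: [0.6976, -0.3363, 0.0342]
tcp_rot: [178.0, 43.6, 76.8]
wrist_force: [-0.5, 1.2, 1.6]
opening: -0.0004
shift -12.03 1.53 q 0.953 t 21.92
shift -12.19 1.62 q 0.949 t 21.97
shift -12.38 1.54 q 0.947 t 22.02
```

```bash
for i in 1 2; do python3 -m pendant '[[[0,0,0,0,0,0,0],[0,0,0,0,0,0,0],[0,0,0,0,0,0,0],[0,0,0,0,0,0,0],[0,0,0,0,0,0,0]]]' | head -1; python3 -c "
from h import *
watch(1)";done
python3 -m pendant '[[[0,0,0,0,0,0,0],[0,0,0,0,0,0,0],[0,0,0,0,0,0,0],[0,0,0,0,0,0,0],[0,0,0,0,0,0,0]]]'; sh s.sh
```

```text
time: 22.43
shift -14.27 1.79 q 0.920 t 22.48
time: 22.9
shift -16.06 1.98 q 0.890 t 22.95
time: 23.37
ee_pos: [0.6976, -0.3363, 0.0342]
tcp_rot: [178.0, 43.6, 76.8]
wrist_force: [1.0, -0.5, 1.7]
opening: -0.0
shift -17.51 2.14 q 0.862 t 23.42
shift -17.64 2.08 q 0.856 t 23.47
shift -17.74 2.12 q 0.852 t 23.52
```

```bash
for i in 1 2 3 4; do python3 -m pendant '[[[0,0,0,0,0,0,0],[0,0,0,0,0,0,0],[0,0,0,0,0,0,0],[0,0,0,0,0,0,0],[0,0,0,0,0,0,0]]]' | head -1; python3 -c "
from h import *
watch(1)";done; python3 -c "
from h import *
bot.camera('scene');bot.camera('wrist')
for c in ('scene','wrist'):
  print(c,[(np.round(q['uv'],1),q['confidence']) for q in bot.mark_of(c,'platform')[:1]])
  L=AX+.155*np.array([-.978,.21,0]);print(proj(c,[L[0],L[1],.131]),proj(c,[L[0],L[1],.141]))"
```

```text
time: 23.93
shift -18.62 2.04 q 0.826 t 23.98
time: 24.4
shift -18.63 2.01 q 0.825 t 24.45
time: 24.87
shift -18.63 1.95 q 0.824 t 24.92
time: 25.33
shift -18.64 2.04 q 0.827 t 25.38
scene []
[203.89071432 196.68646676] [203.2938918  194.09369399]
wrist []
[-501.84745307  584.79980432] [-563.63228134  659.21783118]
```

```bash
python3 -m pendant '[[[-0.7,0,-0.72,0,0,0,0],[-1.4,0,-1.45,0,0,0,0],[-2,0,-2.1,0,0,0,0],[-1,0,-1,0,0,0,0],[0,0,0,0,0,0,0]]]'
python3 -c "
from h import *
watch(2)
togo([.711,-.2426,.095],ZD,YD)"
```

```text
time: 26.0
ee_pos: [0.6938, -0.3362, 0.1094]
tcp_rot: [178.5, 43.6, 77.1]
wrist_force: [1.0, -0.3, 0.1]
opening: 0.0001
shift -17.07 3.13 q 0.543 t 26.05
shift -16.80 2.97 q 0.538 t 26.10
shift cm [ 7.67 -0.22 -5.73] rotvec [ 0.015  0.    -0.008] | pos [ 0.6934 -0.336   0.1064] f [ 0.  -0.4 -0.7] t 26.1
```

```bash
python3 -m pendant '[[[2.5,-0.1,-1.9,0.015,0,-0.008,0],[2.5,-0.1,-1.9,0,0,0,0],[2.3,0,-1.6,0,0,0,0],[0,0,0,0,0,0,0]]]'
cat > lk2.py <<'E'
from fit import *
import sys
o=togo([.711,-.2426,.066],ZD,YD);w=bot.camera("wrist");save(w,sys.argv[1])
for t in("red_ball","black_ball","valve_axis"):print(t,[(np.round(q["uv"],1),round(q["confidence"],2)) for q in bot.mark_of("wrist",t)[:1]])
A=np.array([.7095,-.2605,.06])
for th in(.66,.336):
  a=.336-th;d=.05*(np.cos(a)*U+np.sin(a)*Z);print(th,proj("wrist",A+d,o).round(1),proj("wrist",A-d,o).round(1))
E
python3 lk2.py w15
python3 - <<'E'
from h import *
watch(1);im=bot.camera("top");save(im,"t15");print([(np.round(q['uv'],1),round(q['confidence'],2)) for t in("red_ball","bonsai") for q in bot.mark_of("top",t)[:1]])
bot.camera("scene");print([(np.round(q['uv'],1),round(q['confidence'],2)) for t in("red_ball","platform","bonsai") for q in bot.mark_of("scene",t)[:1]])
E
```

```text
time: 26.43
ee_pos: [0.7078, -0.2467, 0.0897]
tcp_rot: [-179.6, 43.6, 77.9]
wrist_force: [-0.5, -0.2, -0.3]
opening: 0.0001
shift cm [1.97 0.24 1.4 ] rotvec [-0.008  0.001 -0.   ] | pos [ 0.7078 -0.2467  0.0897] f [-0.5 -0.2 -0.3] t 26.43
red_ball [(array([326.7, 260.1]), 0.89)]
black_ball [(array([327.2, 220.7]), 0.61)]
valve_axis [(array([325.7, 242. ]), 0.95)]
0.66 [326.6 259. ] [329.3 221.9]
0.336 [326.6 280.7] [329.1 190.8]
shift -21.65 1.83 q 0.912 t 26.68
[(array([507.4, 213.1]), 0.46), (array([484.6, 283.1]), 0.57)]
[(array([157.7, 249.6]), 0.61), (array([203. , 197.1]), 0.6), (array([204.5, 194.5]), 0.75)]
```

```bash
python3 -m pendant '[[[0.9,0.2,0.5,0,0,0,0],[0.6,0.1,0.4,0,0,0,0],[0,0,0,0,0,0,0]]]'
python3 -m pendant '[[[0.12,0,0.12,0,0,0,0],[0.12,0,0.12,0,0,0,0]]]'
python3 -m pendant '[[[0.12,0,0.12,0,0,0,0],[0.12,0,0.12,0,0,0,0]]]'
python3 lk2.py w16
```

```text
time: 27.28
ee_pos: [0.7114, -0.248, 0.0756]
tcp_rot: [180.0, 43.6, 77.3]
wrist_force: [0.1, -0.5, 0.4]
opening: 0.0002
time: 27.45
ee_pos: [0.7114, -0.2476, 0.0709]
tcp_rot: [-179.9, 43.6, 77.4]
wrist_force: [-0.2, -0.2, 0.2]
opening: 0.0004
time: 27.62
ee_pos: [0.7114, -0.2474, 0.0669]
tcp_rot: [-179.9, 43.6, 77.4]
wrist_force: [-0.3, -0.3, 0.3]
opening: -0.0
shift cm [ 0.4  -0.14 -0.26] rotvec [-0.008  0.001 -0.006] | pos [ 0.7114 -0.2474  0.0669] f [-0.3 -0.3  0.3] t 27.62
red_ball []
black_ball [(array([318.7, 265.8]), 0.74)]
valve_axis [(array([319.4, 276.7]), 0.68)]
0.66 [321.6 288.1] [320.8 266.6]
0.336 [321.7 311.4] [320.7 231.6]
```

```bash
python3 -m pendant '[[[0.35,0,-0.2,0,0,0,0],[0.12,0,0.12,0,0,0,0]]]'
for i in 1; do python3 -m pendant '[[[0.14,0,0.14,0,0,0,0],[0.14,0,0.14,0,0,0,0]]]'
python3 -m pendant '[[[0.14,0,0.14,0,0,0,0],[0.14,0,0.14,0,0,0,0]]]'
python3 -m pendant '[[[0.14,0,0.14,0,0,0,0],[0.14,0,0.14,0,0,0,0]]]';done
python3 lk2.py w17
```

```text
time: 27.98
ee_pos: [0.7126, -0.2435, 0.0655]
tcp_rot: [180.0, 43.6, 77.3]
wrist_force: [-0.7, 4.9, 4.5]
opening: 0.0001
time: 28.15
ee_pos: [0.7133, -0.2426, 0.0632]
tcp_rot: [179.8, 43.6, 77.2]
wrist_force: [-2.2, 3.8, 6.7]
opening: -0.0003
time: 28.32
ee_pos: [0.7137, -0.2419, 0.0614]
tcp_rot: [179.7, 43.7, 77.2]
wrist_force: [-3.9, 3.6, 7.2]
opening: 0.0
time: 28.48
ee_pos: [0.714, -0.2412, 0.0595]
tcp_rot: [179.6, 43.7, 77.2]
wrist_force: [-2.4, 2.9, 6.8]
opening: 0.0
shift cm [-0.6  -0.26 -0.33] rotvec [-0.001  0.003 -0.008] | pos [ 0.714  -0.2412  0.0595] f [-2.4  2.9  6.8] t 28.48
red_ball []
black_ball [(array([319.1, 275.1]), 0.92)]
valve_axis []
0.66 [319.4 301.6] [318.5 289.1]
0.336 [319.5 325.1] [318.3 253.8]
```

```bash
python3 -m pendant '[[[0.14,0,0.14,0,0,0,0],[0.14,0,0.14,0,0,0,0],[0.14,0,0.14,0,0,0,0]]]'
python3 -m pendant '[[[0.14,0,0.14,0,0,0,0],[0.14,0,0.14,0,0,0,0],[0.14,0,0.14,0,0,0,0]]]'
python3 -m pendant '[[[0.14,0,0.14,0,0,0,0],[0.14,0,0.14,0,0,0,0],[0.14,0,0.14,0,0,0,0]]]'
python3 lk2.py w18
```

```text
time: 28.93
ee_pos: [0.7144, -0.2403, 0.0568]
tcp_rot: [179.4, 43.7, 77.2]
wrist_force: [-4.0, 3.3, 6.0]
opening: -0.0
time: 29.18
ee_pos: [0.7147, -0.2396, 0.0539]
tcp_rot: [179.3, 43.8, 77.2]
wrist_force: [-3.0, 2.8, 6.6]
opening: -0.0002
time: 29.43
ee_pos: [0.7151, -0.239, 0.0509]
tcp_rot: [179.1, 43.9, 77.2]
wrist_force: [-1.4, 1.9, 5.6]
opening: 0.0004
shift cm [-1.37 -0.31 -0.79] rotvec [ 0.007  0.006 -0.008] | pos [ 0.7151 -0.239   0.0509] f [-1.4  1.9  5.6] t 29.43
red_ball []
black_ball [(array([315.3, 275.8]), 0.96)]
valve_axis []
0.66 [318.  314.3] [317.9 310.4]
0.336 [318.3 338.3] [317.5 273.8]
```

```bash
python3 -m pendant '[[[0.16,0,0.2,0,0,0,0],[0.16,0,0.2,0,0,0,0],[0.16,0,0.2,0,0,0,0],[0.16,0,0.2,0,0,0,0]]]'
python3 -m pendant '[[[0.16,0,0.2,0,0,0,0],[0.16,0,0.2,0,0,0,0],[0.16,0,0.2,0,0,0,0]]]'
python3 lk2.py w19
```

```text
time: 29.97
ee_pos: [0.7159, -0.2383, 0.044]
tcp_rot: [178.9, 43.9, 77.2]
wrist_force: [-3.6, 3.9, 6.3]
opening: -0.0001
time: 30.22
ee_pos: [0.7162, -0.238, 0.0385]
tcp_rot: [178.8, 43.9, 77.2]
wrist_force: [-2.7, 3.6, 6.2]
opening: -0.0001
shift cm [-2.31 -0.37 -1.6 ] rotvec [ 0.013  0.006 -0.008] | pos [ 0.7162 -0.238   0.0385] f [-2.7  3.6  6.2] t 30.22
red_ball []
black_ball [(array([314.9, 282.3]), 0.82)]
valve_axis []
0.66 [316.6 332.6] [316.7 340.4]
0.336 [316.9 357.5] [316.2 301.4]
```

```bash
python3 -m pendant '[[[0.14,0,0.16,0,0,0,0],[0.14,0,0.16,0,0,0,0],[0.14,0,0.16,0,0,0,0]]]'
python3 -m pendant '[[[0.1,0,0.1,0,0,0,0]]]'; python3 -m pendant '[[[0.1,0,0.1,0,0,0,0]]]'; python3 lk2.py w20
```

```text
time: 30.67
ee_pos: [0.7163, -0.2384, 0.0335]
tcp_rot: [178.7, 43.9, 77.2]
wrist_force: [-2.2, 3.2, 6.0]
opening: 0.0
time: 30.75
ee_pos: [0.7163, -0.2385, 0.0325]
tcp_rot: [178.7, 43.9, 77.2]
wrist_force: [-3.4, 2.2, 5.8]
opening: -0.0
time: 30.83
ee_pos: [0.7164, -0.2386, 0.0316]
tcp_rot: [178.7, 44.0, 77.2]
wrist_force: [-2.6, 2.2, 5.5]
opening: -0.0001
shift cm [-2.75 -0.38 -2.13] rotvec [ 0.014  0.008 -0.009] | pos [ 0.7164 -0.2386  0.0316] f [-2.6  2.2  5.5] t 30.83
red_ball [(array([317.1, 390.8]), 0.64)]
black_ball []
valve_axis [(array([ 62. , 253.4]), 0.15)]
0.66 [316.2 342.4] [316.3 357.2]
0.336 [316.5 367.9] [315.8 316.7]
```

Small steps now, watching for the seat.

```bash
python3 -m pendant '[[[0.08,0,0.08,0,0,0,0]]]'; python3 -m pendant '[[[0.08,0,0.08,0,0,0,0]]]'; python3 -m pendant '[[[0.06,0,0.06,0,0,0,0]]]'
```

```text
time: 31.12
ee_pos: [0.7165, -0.2387, 0.0308]
tcp_rot: [178.7, 44.0, 77.1]
wrist_force: [-2.9, 1.4, 6.0]
opening: -0.0002
time: 31.2
ee_pos: [0.7166, -0.2389, 0.0304]
tcp_rot: [178.6, 44.0, 77.1]
wrist_force: [-3.3, 3.3, 9.6]
opening: -0.0004
time: 31.28
ee_pos: [0.7167, -0.239, 0.0305]
tcp_rot: [178.6, 44.1, 77.1]
wrist_force: [-3.6, 4.4, 8.7]
opening: 0.0004
```

```bash
python3 -m pendant '[[[0.06,0,0.06,0,0,0,0]]]'; python3 -m pendant '[[[0.06,0,0.06,0,0,0,0]]]'
```

```text
time: 31.37
ee_pos: [0.7167, -0.239, 0.0305]
tcp_rot: [178.5, 44.1, 77.1]
wrist_force: [-5.0, 3.5, 9.4]
opening: 0.0
time: 31.45
ee_pos: [0.7167, -0.239, 0.0305]
tcp_rot: [178.5, 44.1, 77.1]
wrist_force: [-4.3, 3.8, 8.1]
opening: 0.0001
```

```bash
python3 -m pendant '[[[0.08,0,0.08,0,0,0,0]]]'; python3 -m pendant '[[[0.1,0,0.1,0,0,0,0]]]'
```

```text
time: 31.53
ee_pos: [0.7167, -0.239, 0.0304]
tcp_rot: [178.5, 44.2, 77.1]
wrist_force: [-5.1, 3.4, 10.4]
opening: 0.0003
time: 31.62
ee_pos: [0.7168, -0.2391, 0.0304]
tcp_rot: [178.4, 44.2, 77.1]
wrist_force: [-5.8, 4.2, 11.4]
opening: -0.0001
```

```bash
python3 -m pendant '[[[0.12,0,0.12,0,0,0,0],[0.12,0,0.12,0,0,0,0]]]'; python3 lk2.py w21
```

```text
time: 31.78
ee_pos: [0.717, -0.2393, 0.0303]
tcp_rot: [178.3, 44.3, 77.0]
wrist_force: [-5.7, 5.1, 12.8]
opening: 0.0002
shift cm [-2.83 -0.45 -2.25] rotvec [ 0.019  0.014 -0.01 ] | pos [ 0.717  -0.2393  0.0303] f [-5.7  5.1 12.8] t 31.78
red_ball [(array([314.7, 398.3]), 0.59)]
black_ball [(array([314.4, 288. ]), 0.95)]
valve_axis []
0.66 [314.9 343.6] [315.1 361. ]
0.336 [315.2 369.3] [314.4 320. ]
```

```bash
python3 -m pendant '[[[-0.5,0,-0.5,0,0,0,0],[-1.4,0,-1.5,0,0,0,0],[-2,0,-2.2,0,0,0,0],[-1,0,-2.5,0,0,0,0],[0,0,-3,0,0,0,0]]]'
python3 -m pendant '[[[0,0,-3,0,0,0,0],[0,0,-3,0,0,0,0],[0,0,0,0,0,0,0]]]'
python3 - <<'E'
from fit import *
o=bot.get_obs();bot.camera("wrist");m={t:bot.mark_of("wrist",t)[:1] for t in("red_ball","black_ball")}
A=np.array([.7095,-.2605,.06])
for a in(.336,.24,.0):
  d=.05*(np.cos(a)*U+np.sin(a)*Z);print(a,proj("wrist",A+d,o).round(1),proj("wrist",A-d,o).round(1))
print(m["red_ball"],m["black_ball"]);r=[q[0]["uv"] if q else None for q in m.values()];x,e=fit(o,*r,(.7095,-.2605,.3));print(x.round(4),e.round(1),o["wrist_force"],o["ee_pos"])
for c in("top","scene"):
  im=bot.camera(c);save(im,c+"9");print(c,[(t,np.round(q['uv'],1),round(q['confidence'],2)) for t in("red_ball","black_ball","platform","bonsai","tumbler","saucer","timer","spoon") for q in bot.mark_of(c,t)[:1]])
E
```

```text
time: 32.4
ee_pos: [0.7179, -0.2098, 0.13]
tcp_rot: [179.1, 44.4, 77.3]
wrist_force: [1.5, 1.0, -0.2]
opening: 0.0001
time: 32.65
ee_pos: [0.7273, -0.1655, 0.1794]
tcp_rot: [178.6, 44.2, 76.9]
wrist_force: [0.0, -0.5, 0.6]
opening: -0.0002
0.336 [320.1 246. ] [319.6 153.7]
0.24 [320.  242.7] [319.7 156.8]
0.0 [319.8 233.4] [320.  166.8]
[{'uv': [321.5, 246.0], 'confidence': 0.56}] [{'uv': [320.2, 153.9], 'confidence': 0.7}]
[ 0.7102 -0.2608  0.3342] [-0.6  0.   0.4 -0.   0.2 -0.1] [ 0.03903422 -0.48027326  0.59061357] [ 0.72726391 -0.16547358  0.17943512]
top [('red_ball', array([509.4, 208.8]), 0.85), ('black_ball', array([462.4, 204. ]), 0.73), ('bonsai', array([258. , 330.2]), 0.72), ('tumbler', array([265.7, 208. ]), 0.74), ('saucer', array([256.7, 274.9]), 0.89), ('timer', array([257.2, 331.8]), 0.9)]
scene [('red_ball', array([155.5, 240.5]), 0.68), ('black_ball', array([185.1, 268.6]), 0.8), ('platform', array([204.6, 198. ]), 0.95), ('bonsai', array([204. , 192.4]), 0.76), ('tumbler', array([343.2, 313.7]), 0.72), ('saucer', array([362.6, 267.1]), 0.63), ('timer', array([370.3, 237.5]), 0.84), ('spoon', array([407.4, 290.4]), 0.89)]
```

```bash
python3 -c "
from workcell import bot
print(bot.job_done());print(bot.get_obs()['wrist_force'])"
```

```text
the job is handed in; nothing more can be done
None
the job is handed in; nothing more can be done
```

The job is handed in: the ram is down, the valve is nipped shut, and the arm is clear of everything. No verdict is reported at hand-in.

- **Opening:** I pressed the red ball down in small steps. The ram settled a few millimetres, then began sinking steadily at about 0.66 rad. It went down at about 13–16 mm/s by foliage tracking in the top camera, and then stopped abruptly.
- **Shutting:** I pressed the black ball down to the seat and nipped it with about 13 N down, 15 N in all, well under 25 N. I then backed off; the wrist force after that is only noise, under 1 N.
- **Last checks:**
  - The bar slope measures 0.334 rad, against 0.336 rad when first measured shut.
  - The platform marker in the scene camera is within about 1.5 pixels of its predicted fully-down position. One pixel is about 4 mm there, so this check is coarse; the abrupt stop is the better evidence.
  - The tumbler, saucer, timer and spoon show at their starting pixels to within 2–3 pixels.

**Disagreements and gaps:**
- The fingertips made contact about 35 mm short of where the reported TCP and my ball estimate put them, so I found contact by force instead.
- The foliage tracking became unreliable (match score about 0.54–0.91) once the arm rose and crossed it.
- In the last top view the network mistook the timer for the bonsai and did not find the spoon.
- I had used up the picture views, so I did not look at the bonsai's uprightness at the end. I know only its scene-camera marker position.

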